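# Load flanges through the slot of a preheating oven, shut it and set the time

## Task

Load the bench preheating oven for welding: open its lid, put every flange that lies on the bench through the narrow slot in the oven's top, tilting it so that it passes, and lay it flat on the wire rack inside, hub up; lower it, do not let it drop. When all are in, shut the lid fully, and only then turn the knob on the control box until 40 stands in its little window. Leave the tin and the chisel in front of the oven where they are.

Things in the scene. Friction and masses are not known exactly. Their poses are not given: they have to be found in the camera images.
- oven: Grey-green bench oven with a steel top, fixed, 224 (x) x 486 (y) x 110 mm high. Origin at bench level under its centre; x from its front (the robot's side) to its back, where the lid is hinged, y to the left. The chamber inside is 178 mm in x and 440 mm in y, its flat wire rack 36 mm above the bench. A control box, 106 x 116 x 75 mm high, is built on its front, centre at x -163, y +150 mm.
- slot (a point): Middle of the loading slot, level with the oven's top (110 mm above the bench). The slot is 112 mm wide in the oven's x and 424 mm long in y. The top sheet is 8 mm thick (102 to 110 mm); under it the chamber reaches 33 mm farther to the front and to the back than the slot. Rack surface 74 mm below this point.
- place0 (a point): Rack place for one flange, 142 mm left (+y) of the slot's middle, on the rack surface (height 36 mm). Three flanges fit only side by side along y, one at about each place; which goes where is free.
- place1 (a point): Rack place in the middle, as above.
- place2 (a point): Rack place 142 mm right (-y) of the middle, as above.
- flange_a: Rusty round flange: disc 130 mm across and 13 mm thick with a round hub in the middle, 46 mm across, up to 45 mm above the underside (50 mm across below 20 mm). 0.86 kg. Its origin is the centre of its flat underside, z along its axis towards the hub; it lies hub up at the start. It may be absent.
- flange_b: Round steel flange like the others, with a weld bead: disc 124 mm across and 14 mm thick, hub 46 mm across, up to 44 mm above the underside. 0.78 kg. Its origin is the centre of its flat underside, z along its axis towards the hub; it lies hub up at the start. It may be absent.
- flange_c: Second rusty flange, of the same form and size as flange_a. Its origin is the centre of its flat underside, z along its axis towards the hub; it lies hub up at the start. It may be absent.
- lid (a joint): Lid angle in rad: 0 shut (lying on the oven's top), 1.57 upright, 1.75 its stop; shut or a little ajar at the start. A stiff hinge (0.8 N m) keeps it wherever it is left. Hinge line along the oven's y at oven x +84 mm, height 111 mm. The lid is 152 x 448 x 14 mm, 0.7 kg, and covers the slot.
- lid_hinge (a point): Middle of the lid's hinge line.
- lid_handle (a point): Middle of the lid's black round grip, 24 mm thick, 65 mm long, which sticks out from the middle of the lid's front edge, in line with the lid but 14 degrees outward. The point is 201 mm from the hinge line along the lid and 25 mm above its underside; with the lid shut it hangs over the oven's front edge, 26 mm above the oven's top.
- dial (a joint): Angle of the dial in rad, growing clockwise seen from above; 0 to 5.66. The numbers 0, 10, 20 .. 90 are spaced 0.628 rad: number N is in the middle of the window at N/10 x 0.628, so 40 at 2.513. Turns with light friction (0.05 N m) and stays where it is left.
- dial_grip (a point): On the dial's vertical axis (oven x -156, y +150 mm), 101 mm above the bench: where to grip its black bar knob. The bar is 42 mm long, 12 mm thick and reaches from 83 to 112 mm above the bench; it lies along the oven's x at dial 0 and turns with the dial. Control box top at 75 mm; the window (20 x 26 mm) is on the robot's side of the knob.
- tin: Orange tin with a grey lid, 67 mm across, 60 mm high, standing; not to be moved. Origin under its centre.
- chisel: Cold chisel lying on the bench, 180 x 21 x 18 mm, long along its y; not to be moved. Origin under its middle.
There are look-alikes about, which are no part of the job. Leave any green look-alike of the flange_c alone. Leave any green look-alike of the flange_a alone.

How it is judged:
By the outcome, as a careful person would: the job done as asked, in the order asked, and still so for the second after the job is handed in, with the robot touching nothing.
Of flange_a, flange_b, flange_c only 2 to 3 are there at a start; the rules pass over those that are not, and their reading is None.
At some moment in a run one of flange_a, flange_b, flange_c may be knocked a few centimetres aside while the robot is not near it.
It also fails if it takes over 210 s, if anything falls off the work surface, if the arm or the gripper's body presses on something with over 40 N, if the wrist force passes 120 N, or if a joint passes its speed limit or range.

## Robot

A 7-joint arm with a two-finger parallel gripper is mounted at the origin on the work surface; the furniture and walls round the work are solid. World frame = base frame: x ahead of the robot, y to its left, z up, the work surface at z = 0. Lengths are in m, angles in rad, forces in N, time in s.
With the tool pointing down it reaches from about 0.425 to 1.025 m from the base axis. Payload 3.6 kg.
Tool frame: the origin (TCP) lies on the centre line of the jaws, within the pads' length; the fingertips stand 11 mm ahead of it and the grasp point (between the pads) lies 8 mm behind it; z points along the fingers, y is the line along which they close (so a half turn about z gives the same grasp; the last joint's range is limited). The gripper opens to 85 mm and grips with 20 to 120 N. Pads are 22 mm wide; open, the fingers measure 114 mm over their backs; the gripper's body (76 mm by 85 mm) begins 54 mm behind the grasp point. The pads swing forward as they close: fully open they stand 13 mm farther back than shut.
Start: joints at [1.097, 0.591, 0.048, 1.609, -0.033, 0.943, -0.034], TCP at [0.269, -0.673, 0.242] pointing down, gripper open.
Joint ranges: [-2.69, 2.69], [-0.47, 2.24], [-1.27, 1.36], [0.19, 2.51], [-1.53, 4.68], [0.08, 2.07], [-3.09, 3.09]. Speed limits (rad/s): [2.57, 2.57, 3.14, 3.14, 3.14, 3.14, 3.14].

## Interface

Orientations are given as a 3x3 rotation matrix whose columns are the frame's x, y, z axes.
In Python, from rig import arm gives the robot as it stands.
- The arm moves only by the tool arm_command, never from a script. Its argument "deltas" is a list of rows, each an object with "hand": the opening in per cent of the stroke, from 0 (shut) to 100 (fully open); "delta_pos": the shift along the tool's x, y, z in m, a list of three; "turn": the turn, a rotation vector about the tool's x, y, z in degrees, a list of three. A call has exactly 5 rows; each row is the pose to reach, as a shift and turn from the pose commanded when the call began, along the tool's axes at that moment; what a row does not reach only later rows make up. A row lasts 1/8 s, in which the tool goes at most 62.5 mm and 10.7 degrees, less where a joint would pass 70% of its speed; a pose out of reach is approached as far as the arm can. A call with a gripper value outside its range is refused whole. The fingers move at their own pace and stop on an object; "newtons" is the grip in N (left out, the last holds). Time passes only in rows, so rows that repeat a pose let the fingers close, or fill a call up. It gives the time, the measured TCP pose, the force, the opening and the grip force at its end, in the units of the state.
- arm.state(): the state, without advancing time (a new reading comes with each control period).
- arm.camera(name): name is "side" or "top" or "wrist"; returns the picture (480x640x3 uint8, red, green, blue); there is no depth.
- arm.calibration(name): a dict with "vertical_fov" (degrees; the focal length in pixels is half the picture's height over the tangent of half this angle, whatever the lens; pixels are square), "cx", "cy" (the principal point, pixels), "world_from_camera" (4x4, takes a point from camera to world coordinates). Camera axes: x right, y down, z forward; pixel columns grow to the right and rows downward; lengths in m; the calibration is good to about 2 mm. A picture is of the moment at which its call begins: read the wrist's pose just before it. calibration takes no time and is no camera call; for the wrist camera it gives the pose at the moment of the call.
- arm.finish_job(): hands the job in; it is judged then, once.
The state is a dict: "t": time; "q": joint angles; "joint_vel": joint speeds; "joint_efforts": joint torques, N m; "tool_pos": TCP position; "tool_rot": TCP orientation; "force": force on the tool from outside, world axes, zero at the start; "wrist_torque": the same for the moment, N m; "finger_gap": finger opening in m; "gripper_force": force on a finger pad.
Only numpy, scipy, OpenCV 4.12 (cv2) and the standard library are available. Lean on these libraries where they do the work, as an engineer would, in place of code of your own. Each camera call takes 0.05 s, during which the arm holds its last target. There are 200 camera calls.

## Working session

There is one attempt and no reset: what is moved stays moved. The work goes in short steps, Python scripts to look and compute and a tool call to move; the robot and the scene stay as the last step left them, time stands still between calls to the robot, and variables do not carry over. Pictures are saved under pics/ and viewed, at most 14 in all, crops included, and the job is handed in when it is done.

Besides the shell and the picture viewer there is one more tool, called after "Call:" by a JSON object that holds its "fn" and its "kwargs", one argument or row to a line. arm_command: Moves the arm, as the interface text tells. Its arguments: {"type":"object","properties":{"deltas":{"type":"array","items":{"type":"object","properties":{"hand":{"type":"number"},"delta_pos":{"type":"array","items":{"type":"number"}},"turn":{"type":"array","items":{"type":"number"}}}}},"newtons":{"type":"number"}},"required":["deltas"]}

```bash
ls; mkdir -p pics; python3 - <<'E'
from rig import arm
import cv2,numpy as np
s=arm.state();print(s)
for n in("top","side"):
    cv2.imwrite(f"pics/{n}0.png",arm.camera(n)[:,:,::-1]); c=arm.calibration(n);print(n,c)
E
```

```text
pics
{'t': 0.0, 'q': array([ 1.09748424,  0.59212324,  0.04830802,  1.60983441, -0.03330791,
        0.94271646, -0.03369743]), 'joint_vel': array([ 0.00088204,  0.00058965,  0.00149996, -0.00051303,  0.00025319,
       -0.00033894,  0.00073637]), 'joint_efforts': array([-4.50416192e-04, -5.48687053e+01,  1.54646304e+00, -1.98122728e+01,
        9.35495831e-03,  8.63128313e-03, -4.06497833e-06]), 'tool_pos': array([ 0.26849363, -0.67257595,  0.24113365]), 'tool_rot': array([[ 9.28707810e-01,  3.70811114e-01, -9.60099039e-04],
       [ 3.70812335e-01, -9.28705525e-01,  2.06397913e-03],
       [-1.26302884e-04, -2.27285010e-03, -9.99997409e-01]]), 'force': array([ 0.14013777, -0.3133347 ,  0.45959312]), 'wrist_torque': array([ 0.00417114, -0.00857558, -0.00864825]), 'gripper_force': 0.0, 'finger_gap': 0.08480565451758032}
top {'vertical_fov': 57.347878738881185, 'cx': 319.6326070664063, 'cy': 241.28034853471354, 'world_from_camera': array([[-0.03112141, -0.99881791,  0.03733957,  0.39903974],
       [-0.99948458,  0.03080436, -0.00903671, -0.0958827 ],
       [ 0.00787581, -0.03760156, -0.99926177,  1.56034197],
       [ 0.        ,  0.        ,  0.        ,  1.        ]])}
side {'vertical_fov': 48.46864112097189, 'cx': 324.1153210583853, 'cy': 236.2111877700225, 'world_from_camera': array([[-0.86777152, -0.31033051,  0.38815921, -0.13637208],
       [-0.49694678,  0.54824745, -0.67265789,  0.93940246],
       [-0.00406103, -0.77660782, -0.62997127,  1.07455135],
       [ 0.        ,  0.        ,  0.        ,  1.        ]])}
```

View pics/top0.png

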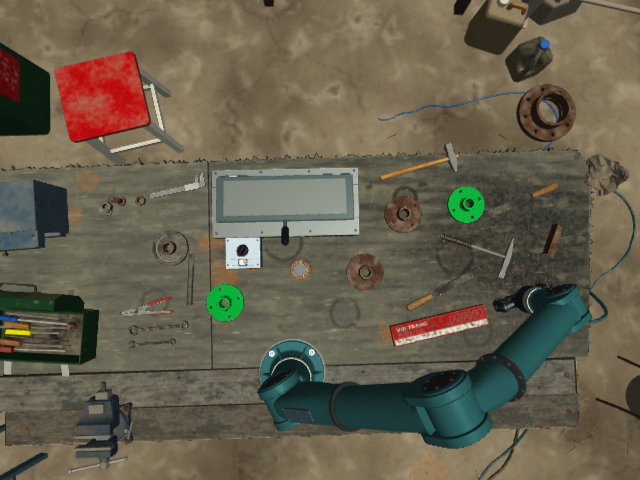

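View pics/side0.png

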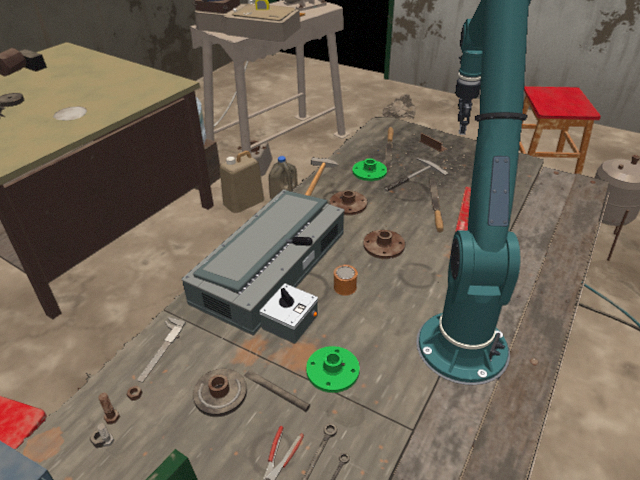

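The top view shows rusty flanges at (403,213) and (365,271), and the steel flange at (170,248). The oven top spans (212,169)–(359,236), the lid grip is at (285,233), the knob at (242,250), the tin at (300,269) and the chisel at (190,280). The green look-alikes are at (225,302) and (467,204).

```bash
cat > h.py <<'E'
from rig import arm
import numpy as np, cv2
np.set_printoptions(precision=4,suppress=True)
def ray(n,u,v,c=None):
    c=c or arm.calibration(n); f=240/np.tan(np.radians(c["vertical_fov"]/2)); T=c["world_from_camera"]
    d=T[:3,:3]@np.array([(u-c["cx"])/f,(v-c["cy"])/f,1]); return T[:3,3],d
def plane(n,u,v,z,c=None):
    o,d=ray(n,u,v,c); return o+d*(z-o[2])/d[2]
def proj(n,p,c=None):
    c=c or arm.calibration(n); f=240/np.tan(np.radians(c["vertical_fov"]/2)); T=c["world_from_camera"]
    q=T[:3,:3].T@(np.asarray(p)-T[:3,3]); return np.array([c["cx"]+f*q[0]/q[2],c["cy"]+f*q[1]/q[2]])
E
python3 - <<'E'
from h import *
for n,p in dict(rustA=(403,213,.013),rustB=(365,271,.013),steel=(170,248,.014),tin=(300,269,.06),chis=(190,280,.018),knob=(242,250,.112),grip=(285,233,.136),
 c1=(212,169,.11),c2=(358,169,.11),c3=(359,236,.11),c4=(211,237,.11)).items(): print(n,plane("top",*p))
im=cv2.imread("pics/top0.png"); a=cv2.resize(im[155:315,130:450],None,fx=2.5,fy=2.5,interpolation=cv2.INTER_CUBIC); cv2.imwrite("pics/t0c.png",a)
E
```

```text
rustA [ 0.548  -0.4082  0.013 ]
rustB [ 0.3472 -0.2663  0.013 ]
steel [0.4494 0.4166 0.014 ]
tin [ 0.3626 -0.0395  0.06  ]
chis [0.3352 0.3476 0.018 ]
knob [0.4323 0.1477 0.112 ]
grip [0.4826 0.0028 0.136 ]
c1 [0.7044 0.2409 0.11  ]
c2 [ 0.6901 -0.2442  0.11  ]
c3 [ 0.4667 -0.2398  0.11  ]
c4 [0.4784 0.2491 0.11  ]
```

View pics/t0c.png

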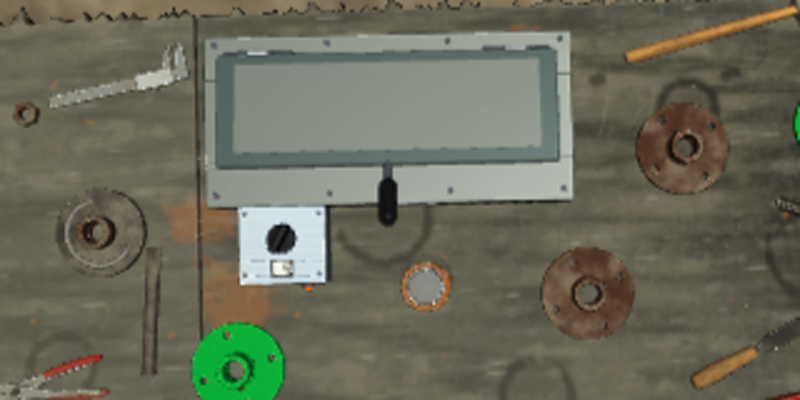

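The crop shows the oven-top corners at crop (205,40), (570,32), (573,198) and (207,207), which fixes the yaw. The lid is about shut, with its grip end at crop (388,222). The knob bar lies diagonally at crop (281,238), and all three flanges are present.

```bash
python3 - <<'E'
from h import *
P=np.array([plane("top",130+u/2.5-.3,155+v/2.5-.3,.11) for u,v in((205,40),(570,32),(573,198),(207,207))])
print(P, P.mean(0)); d=(P[0]-P[1]+P[3]-P[2]); print("yaw",np.degrees(np.arctan2(-d[0],d[1])),[np.linalg.norm(P[i]-P[i-1]) for i in range(4)])
im=cv2.imread("pics/top0.png").astype(int)
# hub bores by refined dark blobs and disc masks: rust mask
hsv=cv2.cvtColor(im.astype(np.uint8),cv2.COLOR_BGR2HSV)
m=cv2.inRange(hsv,(0,60,30),(12,200,160))
cs,_=cv2.findContours(cv2.morphologyEx(m,cv2.MORPH_CLOSE,np.ones((5,5))),cv2.RETR_EXTERNAL,cv2.CHAIN_APPROX_NONE)
for c in cs:
    if 500<cv2.contourArea(c)<3000:
        e=cv2.minEnclosingCircle(c); print(e,plane("top",*e[0],.013))
print("tin",plane("top",130+427/2.5,155+287/2.5,.06),"steel",plane("top",130+101/2.5,155+232/2.5,.014),"knob",plane("top",130+281/2.5,155+238/2.5,.112))
side=cv2.imread("pics/side0.png"); 
cv2.imwrite("pics/s0c.png",cv2.resize(side[180:350,170:370],None,fx=3,fy=3,interpolation=cv2.INTER_CUBIC))
E
```

```text
[[ 0.6987  0.242   0.11  ]
 [ 0.6951 -0.2434  0.11  ]
 [ 0.4737 -0.2397  0.11  ]
 [ 0.4766  0.2442  0.11  ]] [0.586  0.0008 0.11  ]
yaw -0.38812339349179575 [np.float64(0.22212134623148913), np.float64(0.48538989730525195), np.float64(0.22147862986050923), np.float64(0.48397294595634993)]
((450.5, 322.0), 38.5520133972168) [ 0.1591 -0.5605  0.013 ]
((364.6762390136719, 271.6083679199219), 17.919418334960938) [ 0.3451 -0.2651  0.013 ]
((402.5283508300781, 213.88955688476562), 17.954822540283203) [ 0.5449 -0.4064  0.013 ]
((545.619384765625, 112.62835693359375), 29.024280548095703) [ 0.8929 -0.9335  0.013 ]
tin [ 0.3598 -0.0422  0.06  ] steel [0.4501 0.4152 0.014 ] knob [0.4316 0.1464 0.112 ]
```

View pics/s0c.png

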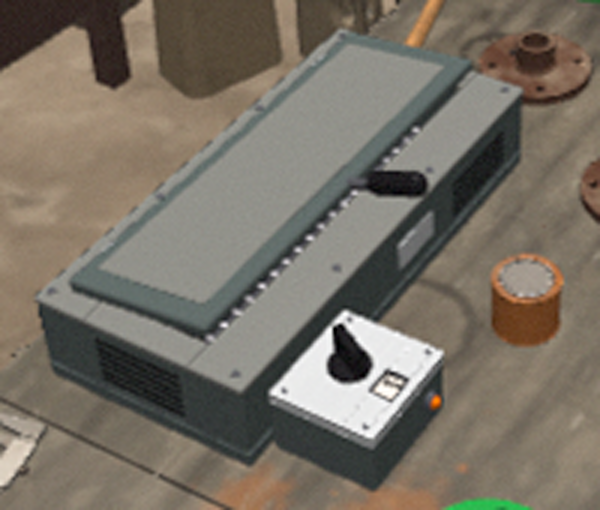

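The side crop shows the lid slightly ajar (bright gap dots along its front edge), with the grip centred at side pixel about (303,241). The knob's pointer leans to the back.

```bash
python3 - <<'E'
from h import *
o1,d1=ray("top",285.0,235.2);o2,d2=ray("side",302.7,240.8)
A=np.c_[d1,-d2];t=np.linalg.lstsq(A,o2-o1,rcond=None)[0];a,b=o1+d1*t[0],o2+d2*t[1];print(a,b,np.linalg.norm(a-b))
h=np.array([.67,.111])
for L in (0,.05,.1,.15,.2,.3):
    x=h[0]-.201*np.cos(L)+(-.025)*-np.sin(L); z=h[1]+.201*np.sin(L)+.025*np.cos(L); print(L,x,z,proj("side",(x,.001,z)),proj("top",(x,.001,z)))
E
```

```text
[0.4746 0.0019 0.1527] [0.4725 0.0007 0.1525] 0.002355589867490797
0 0.46900000000000003 0.136 [303.9304 245.9216] [285.6875 237.1736]
0.05 0.47050067689237873 0.1460145695332805 [303.3576 242.9325] [285.4588 236.5631]
0.1 0.47249999819528754 0.15594162087796312 [302.6245 239.8871] [285.2243 235.7898]
0.15 0.4749929666466955 0.16575634157559452 [301.7316 236.794 ] [284.9847 234.8525]
0.2 0.47797335112378697 0.17543419993583836 [300.6798 233.6623] [284.7405 233.7504]
0.3 0.4853653708522867 0.19428297376706943 [298.1069 227.3203] [284.2408 231.0512]
```

```bash
cat >> h.py <<'E'
from scipy.spatial.transform import Rotation as Ro
def Rt(yaw=0,tilt=0):
    """tool: closing along -y turned by yaw deg, then tilted so fingers point forward(+x) by tilt deg (world y axis)"""
    R=np.array([[1,0,0],[0,-1,0],[0,0,-1.]])
    return Ro.from_euler("y",-tilt,degrees=True).as_matrix()@Ro.from_euler("z",yaw,degrees=True).as_matrix()@R
def plan(targets,start=None):
    """targets: list of (pos,R), one per call; prints final-row shift & turn in tool axes"""
    s=arm.state(); p,R=start or (s["tool_pos"],s["tool_rot"]); 
    for tp,tR in targets:
        d=np.round(R.T@(np.asarray(tp)-p),4); w=np.round(Ro.from_matrix(R.T@tR).as_rotvec(degrees=True),1)
        print("dpos",d.tolist(),"turn",w.tolist(),"| mm %.0f deg %.0f"%(1e3*np.linalg.norm(d),np.linalg.norm(w)))
        p=p+R@d; R=R@Ro.from_rotvec(w,degrees=True).as_matrix()
    return p,R
E
python3 - <<'E'
from h import *
print(Rt(0,30))
plan([((.30,-.45,.25),Rt()),((.36,-.2,.26),Rt(0,30)),((.4265,.001,.2326),Rt(0,30)),((.4765,.001,.146),Rt(0,30))])
E
```

```text
[[ 0.866  0.     0.5  ]
 [ 0.    -1.     0.   ]
 [ 0.5    0.    -0.866]]
dpos [0.1118, -0.1951, -0.0084] turn [-0.1, 0.0, 21.8] | mm 225 deg 22
dpos [0.0598, -0.2501, -0.01] turn [0.0, 30.0, -0.0] | mm 257 deg 30
dpos [0.0438, -0.201, 0.057] turn [0.0, 0.0, -0.0] | mm 213 deg 0
dpos [0.0001, -0.0, 0.0999] turn [0.0, 0.0, -0.0] | mm 100 deg 0
```

Call:
{"fn": "arm_command", "kwargs": {
  "deltas": [
    {"delta_pos": [0.022, -0.039, -0.002], "turn": [0, 0, 4.4], "hand": 100},
    {"delta_pos": [0.045, -0.078, -0.003], "turn": [0, 0, 8.7], "hand": 100},
    {"delta_pos": [0.067, -0.117, -0.005], "turn": [0, 0, 13.1], "hand": 100},
    {"delta_pos": [0.089, -0.156, -0.007], "turn": [0, 0, 17.4], "hand": 100},
    {"delta_pos": [0.112, -0.195, -0.008], "turn": [0, 0, 21.8], "hand": 100}
  ],
  "newtons": 30
}}

```text
t: 0.72
tool_pos: [0.3005, -0.449, 0.2501]
tool_rot: [[1.0, -0.003, -0.0], [-0.003, -1.0, 0.0], [-0.0, -0.0, -1.0]]
force: [0.9, 0.3, -0.5]
finger_gap: 0.0855
gripper_force: 0.0
```

Call:
{"fn": "arm_command", "kwargs": {
  "deltas": [
    {"delta_pos": [0.012, -0.05, -0.002], "turn": [0, 6, 0], "hand": 100},
    {"delta_pos": [0.024, -0.1, -0.004], "turn": [0, 12, 0], "hand": 100},
    {"delta_pos": [0.036, -0.15, -0.006], "turn": [0, 18, 0], "hand": 100},
    {"delta_pos": [0.048, -0.2, -0.008], "turn": [0, 24, 0], "hand": 100},
    {"delta_pos": [0.06, -0.25, -0.01], "turn": [0, 30, 0], "hand": 100}
  ]
}}

```text
t: 1.35
tool_pos: [0.3582, -0.2153, 0.26]
tool_rot: [[0.881, 0.006, 0.473], [0.002, -1.0, 0.008], [0.473, -0.006, -0.881]]
force: [1.3, -0.7, 0.5]
finger_gap: 0.0853
gripper_force: 0.0
```

Call:
{"fn": "arm_command", "kwargs": {
  "deltas": [
    {"delta_pos": [0.011, -0.05, 0.014], "turn": [0, 0, 0], "hand": 100},
    {"delta_pos": [0.022, -0.1, 0.028], "turn": [0, 0, 0], "hand": 100},
    {"delta_pos": [0.033, -0.15, 0.043], "turn": [0, 0, 0], "hand": 100},
    {"delta_pos": [0.044, -0.201, 0.057], "turn": [0, 0, 0], "hand": 100},
    {"delta_pos": [0.044, -0.201, 0.057], "turn": [0, 0, 0], "hand": 100}
  ]
}}

```text
t: 1.98
tool_pos: [0.3912, -0.1181, 0.2465]
tool_rot: [[0.902, -0.001, 0.431], [0.0, -1.0, -0.003], [0.431, 0.002, -0.902]]
force: [-0.3, -0.5, 0.3]
finger_gap: 0.0852
gripper_force: 0.0
```

```bash
python3 - <<'E'
from h import *
s=arm.state(); print(s["q"],s["joint_vel"],s["tool_pos"])
plan([((.4265,.001,.2326),Rt(0,30))])
cv2.imwrite("pics/w1.png",arm.camera("wrist")[:,:,::-1]); 
E
```

```text
[ 0.991   0.1265 -0.7816  2.5075 -0.0752  0.1091 -1.2653] [-0.2589  0.0292 -0.1077 -0.0012  1.8714 -0.0698 -2.1756] [ 0.3912 -0.1181  0.2465]
dpos [0.0258, -0.1192, 0.0275] turn [0.1, 4.5, 0.0] | mm 125 deg 5
```

View pics/w1.png

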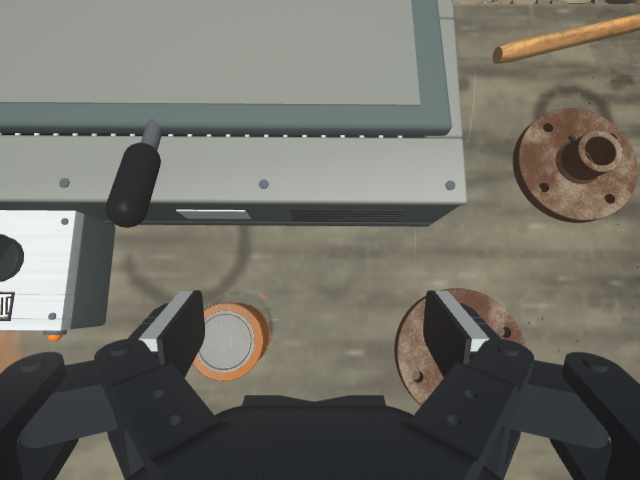

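The wrist view shows the lid handle at (135,180), the tin at (233,340), and rusty flanges at (578,165) and (458,345). The arm is at its q4 and q6 limits, so forward tilt isn't possible this close to the base. I'll fit the kinematics to check what is feasible.

```bash
cat > kin.py <<'E'
import numpy as np, itertools
from scipy.optimize import least_squares
from scipy.spatial.transform import Rotation as Ro
def E(a,x): return Ro.from_euler(a,x).as_matrix()
def fk(q,par,sg):
    h,L1,L2,L3,b1,b7,e=par; q=np.asarray(q)*sg
    R=E("z",q[0]+b1);p=np.array([0,0,h]);R=R@E("y",q[1]);p=p+R@[0,0,L1];R=R@E("z",q[2])@E("y",q[3]);p=p+R@[e,0,L2]
    R=R@E("z",q[4])@E("y",q[5]);p=p+R@[0,0,L3];return p,R@E("z",q[6]+b7)
E
python3 - <<'E'
from h import *; from kin import *
s=arm.state()
D=[([ 1.09748424,0.59212324,0.04830802,1.60983441,-0.03330791,0.94271646,-0.03369743],[0.26849363,-0.67257595,0.24113365],np.array([[.928707,.370811,-.00096],[.370812,-.928705,.002064],[-.000126,-.002273,-.9999974]])),
 (s["q"],s["tool_pos"],s["tool_rot"])]
best=[]
for sg in itertools.product((1,-1),(1,),(1,-1),(1,),(1,-1),(1,),(1,-1)):
  for b7 in(0,np.pi/2,np.pi,-np.pi/2):
   for b1 in (0,2,4):
    def f(x): return np.concatenate([np.r_[5*(fk(q,x,sg)[0]-p),(fk(q,x,sg)[1]-R).ravel()] for q,p,R in D])
    r=least_squares(f,[.35,.4,.4,.25,b1,b7,0],bounds=([.1,.2,.2,.1,-7,-7,-.2],[.6,.7,.7,.5,7,7,.2])); best.append((r.cost,sg,r.x))
best.sort(key=lambda t:t[0])
for b in best[:4]: print(b)
E
```

```text
(np.float64(0.000792346869960419), (-1, 1, -1, 1, -1, 1, -1), array([ 0.1544,  0.6468,  0.4218,  0.2332, -0.0637,  1.5103, -0.0395]))
(np.float64(0.0007923468699604207), (-1, 1, -1, 1, -1, 1, -1), array([ 0.1544,  0.6468,  0.4218,  0.2332, -0.0637,  1.5103, -0.0395]))
(np.float64(0.0007923468699604211), (-1, 1, -1, 1, -1, 1, -1), array([ 0.1544,  0.6468,  0.4218,  0.2332, -0.0637,  1.5103, -0.0395]))
(np.float64(0.0007923468699604224), (-1, 1, -1, 1, -1, 1, -1), array([ 0.1544,  0.6468,  0.4218,  0.2332, -0.0637, -4.7729, -0.0395]))
```

```bash
python3 - <<'E'
from h import *
plan([((.45,-.05,.25),Rt()),((.4725,.001,.25),Rt()),((.4725,.001,.147),Rt())])
E
```

```text
dpos [0.0539, -0.067, 0.022] turn [0.1, -25.6, 0.0] | mm 89 deg 26
dpos [0.0225, -0.051, -0.0] turn [0.0, 0.0, 0.0] | mm 56 deg 0
dpos [0.0001, -0.0, 0.103] turn [0.0, 0.0, 0.0] | mm 103 deg 0
```

Call:
{"fn": "arm_command", "kwargs": {
  "deltas": [
    {"delta_pos": [0.011, -0.013, 0.004], "turn": [0, -5, 0], "hand": 100},
    {"delta_pos": [0.022, -0.027, 0.009], "turn": [0, -10, 0], "hand": 100},
    {"delta_pos": [0.032, -0.04, 0.013], "turn": [0, -15, 0], "hand": 100},
    {"delta_pos": [0.043, -0.054, 0.018], "turn": [0, -20, 0], "hand": 100},
    {"delta_pos": [0.054, -0.067, 0.022], "turn": [0, -25.6, 0], "hand": 100}
  ]
}}

```text
t: 2.65
tool_pos: [0.4494, -0.0507, 0.25]
tool_rot: [[1.0, 0.001, -0.005], [0.001, -1.0, -0.001], [-0.005, 0.001, -1.0]]
force: [0.6, -0.1, -0.8]
finger_gap: 0.0855
gripper_force: 0.0
```

```bash
python3 - <<'E'
from h import *
s=arm.state(); print(s["q"],s["tool_pos"],s["tool_rot"].ravel())
plan([((.4725,.001,.25),Rt()),((.4725,.001,.147),Rt())])
E
```

```text
[ 0.3751  0.2653 -0.436   2.1769  0.1667  0.7352 -1.7423] [ 0.4494 -0.0507  0.25  ] [ 1.      0.0006 -0.0049  0.0006 -1.     -0.0008 -0.0049  0.0008 -1.    ]
dpos [0.0231, -0.0517, -0.0002] turn [0.0, 0.3, 0.0] | mm 57 deg 0
dpos [-0.0, -0.0001, 0.103] turn [0.0, -0.0, 0.0] | mm 103 deg 0
```

Call:
{"fn": "arm_command", "kwargs": {
  "deltas": [
    {"delta_pos": [0.006, -0.013, 0], "turn": [0, 0, 0], "hand": 100},
    {"delta_pos": [0.012, -0.026, 0], "turn": [0, 0, 0], "hand": 100},
    {"delta_pos": [0.018, -0.039, 0], "turn": [0, 0, 0], "hand": 100},
    {"delta_pos": [0.023, -0.052, 0], "turn": [0, 0.3, 0], "hand": 100},
    {"delta_pos": [0.023, -0.052, 0], "turn": [0, 0.3, 0], "hand": 100}
  ]
}}

```text
t: 3.28
tool_pos: [0.4727, 0.0016, 0.25]
tool_rot: [[1.0, 0.001, 0.005], [0.001, -1.0, -0.002], [0.005, 0.002, -1.0]]
force: [-0.4, 0.6, 0.8]
finger_gap: 0.0849
gripper_force: 0.0
```

Call:
{"fn": "arm_command", "kwargs": {
  "deltas": [
    {"delta_pos": [0, 0, 0.03], "turn": [0, 0, 0], "hand": 100},
    {"delta_pos": [0, 0, 0.06], "turn": [0, 0, 0], "hand": 100},
    {"delta_pos": [0, 0, 0.085], "turn": [0, 0, 0], "hand": 100},
    {"delta_pos": [0, 0, 0.1], "turn": [0, 0, 0], "hand": 100},
    {"delta_pos": [0, 0, 0.103], "turn": [0, 0, 0], "hand": 80}
  ]
}}

```text
t: 3.9
tool_pos: [0.4727, -0.0002, 0.1462]
tool_rot: [[1.0, -0.001, 0.003], [-0.001, -1.0, -0.003], [0.003, 0.003, -1.0]]
force: [-1.0, 0.3, 0.1]
finger_gap: 0.0702
gripper_force: 0.0
```

Call:
{"fn": "arm_command", "kwargs": {
  "deltas": [
    {"delta_pos": [0, 0, 0], "turn": [0, 0, 0], "hand": 50},
    {"delta_pos": [0, 0, 0], "turn": [0, 0, 0], "hand": 25},
    {"delta_pos": [0, 0, 0], "turn": [0, 0, 0], "hand": 10},
    {"delta_pos": [0, 0, 0], "turn": [0, 0, 0], "hand": 10},
    {"delta_pos": [0, 0, 0], "turn": [0, 0, 0], "hand": 10}
  ],
  "newtons": 30
}}

```text
t: 4.53
tool_pos: [0.4737, 0.0019, 0.1474]
tool_rot: [[1.0, 0.0, 0.006], [0.0, -1.0, -0.0], [0.006, 0.0, -1.0]]
force: [-1.2, 5.5, 0.6]
finger_gap: 0.0229
gripper_force: 30.3
```

```bash
python3 - <<'E'
from h import *
s=arm.state(); print(s["q"],s["tool_pos"],s["finger_gap"],s["gripper_force"],s["force"])
for L in np.arange(.085,1.7,.13):
    a=L+.124; print("%.3f dx %.4f dz(tool) %.4f"%(L,-.2025*np.cos(a)+.2025*np.cos(.209),-.2025*np.sin(a)+.2025*np.sin(.209)))
E
```

```text
[ 0.1815  0.4529 -0.3649  2.2325  0.3344  0.4998 -2.0151] [0.4737 0.0019 0.1474] 0.022859705798184787 30.258465707302094 [-1.1695  5.462   0.5679]
0.085 dx 0.0000 dz(tool) 0.0000
0.215 dx 0.0071 dz(tool) -0.0253
0.345 dx 0.0175 dz(tool) -0.0495
0.475 dx 0.0308 dz(tool) -0.0722
0.605 dx 0.0471 dz(tool) -0.0929
0.735 dx 0.0658 dz(tool) -0.1113
0.865 dx 0.0868 dz(tool) -0.1272
0.995 dx 0.1097 dz(tool) -0.1402
1.125 dx 0.1340 dz(tool) -0.1501
1.255 dx 0.1595 dz(tool) -0.1568
1.385 dx 0.1856 dz(tool) -0.1601
1.515 dx 0.2119 dz(tool) -0.1600
1.645 dx 0.2380 dz(tool) -0.1565
```

Call:
{"fn": "arm_command", "kwargs": {
  "deltas": [
    {"delta_pos": [0.007, 0, -0.025], "turn": [0, 0, 0], "hand": 10},
    {"delta_pos": [0.0175, 0, -0.0495], "turn": [0, 0, 0], "hand": 10},
    {"delta_pos": [0.031, 0, -0.072], "turn": [0, 0, 0], "hand": 10},
    {"delta_pos": [0.047, 0, -0.093], "turn": [0, 0, 0], "hand": 10},
    {"delta_pos": [0.066, 0, -0.111], "turn": [0, 0, 0], "hand": 10}
  ]
}}

```text
t: 5.15
tool_pos: [0.5359, 0.0016, 0.2567]
tool_rot: [[1.0, -0.0, -0.002], [-0.0, -1.0, -0.001], [-0.002, 0.001, -1.0]]
force: [1.4, 4.0, -14.1]
finger_gap: 0.0231
gripper_force: 33.3
```

```bash
python3 - <<'E'
from h import *
s=arm.state(); print(s["q"],s["tool_pos"],s["finger_gap"],s["gripper_force"],s["force"])
E
```

```text
[ 0.2579  0.3665 -0.4451  2.0049  0.2135  0.8169 -1.8799] [0.5359 0.0016 0.2567] 0.023144689068000206 33.251253962516785 [  1.3651   3.9576 -14.1077]
```

Working. Continue along the arc.

Call:
{"fn": "arm_command", "kwargs": {
  "deltas": [
    {"delta_pos": [0.021, 0, -0.016], "turn": [0, 0, 0], "hand": 10},
    {"delta_pos": [0.044, 0, -0.029], "turn": [0, 0, 0], "hand": 10},
    {"delta_pos": [0.068, 0, -0.039], "turn": [0, 0, 0], "hand": 10},
    {"delta_pos": [0.094, 0, -0.0455], "turn": [0, 0, 0], "hand": 10},
    {"delta_pos": [0.12, 0, -0.049], "turn": [0, 0, 0], "hand": 10}
  ]
}}

```text
t: 5.78
tool_pos: [0.654, 0.0008, 0.3058]
tool_rot: [[1.0, -0.0, -0.008], [-0.001, -1.0, -0.003], [-0.008, 0.003, -1.0]]
force: [-5.4, 2.6, -4.5]
finger_gap: 0.023
gripper_force: 30.5
```

Call:
{"fn": "arm_command", "kwargs": {
  "deltas": [
    {"delta_pos": [0.014, 0, 0], "turn": [0, 0, 0], "hand": 10},
    {"delta_pos": [0.027, 0, 0.0], "turn": [0, 0, 0], "hand": 10},
    {"delta_pos": [0.04, 0, 0.002], "turn": [0, 0, 0], "hand": 10},
    {"delta_pos": [0.052, 0, 0.0035], "turn": [0, 0, 0], "hand": 10},
    {"delta_pos": [0.052, 0, 0.0035], "turn": [0, 0, 0], "hand": 10}
  ]
}}

```text
t: 6.4
tool_pos: [0.7116, -0.0005, 0.3042]
tool_rot: [[1.0, -0.002, 0.005], [-0.002, -1.0, -0.003], [0.005, 0.003, -1.0]]
force: [-0.0, -0.4, 0.1]
finger_gap: 0.0084
gripper_force: 0.0
```

```bash
python3 - <<'E'
from h import *
s=arm.state(); print(s["q"],s["tool_pos"],s["finger_gap"],s["gripper_force"],s["force"])
cv2.imwrite("pics/s2.png",arm.camera("side")[:,:,::-1])
E
```

```text
[ 0.2034  0.5454 -0.4141  1.5713  0.2442  1.0711 -1.8467] [ 0.7116 -0.0005  0.3042] 0.008386897720230803 0.0 [-0.0444 -0.354   0.0532]
```

View pics/s2.png

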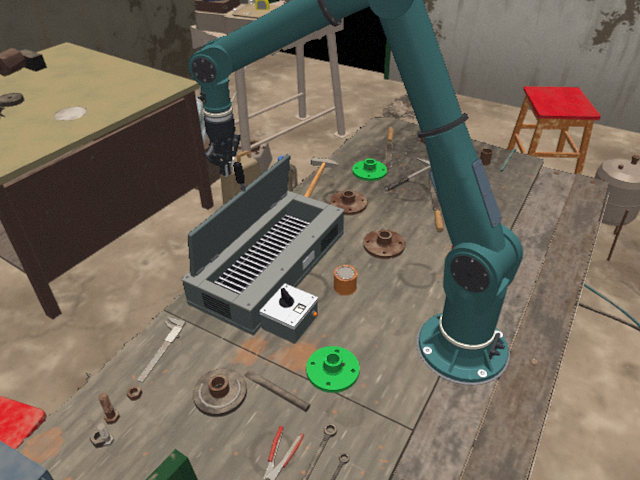

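The lid is about upright (top edge from (190,240) to (290,157)) and the rack is visible. The handle, near (238,172), slipped out of the fingers at the end.

```bash
python3 - <<'E'
from h import *
im=cv2.imread("pics/s2.png"); cv2.imwrite("pics/s2c.png",cv2.resize(im[110:280,170:310],None,fx=3.5,fy=3.5,interpolation=cv2.INTER_CUBIC))
for L in (1.3,1.4,1.5,1.57,1.65,1.75):
    a=L+.124; h=(.67-.2025*np.cos(a),.001,.111+.2025*np.sin(a))
    c=[proj("side",(.67-.152*np.cos(L),y,.111+.152*np.sin(L))) for y in(.224,-.224)]
    print(L,h[0],h[2],[((q-[170,110])*3.5).round() for q in [proj("side",h)]+c])
print((proj("side",arm.state()["tool_pos"])-[170,110])*3.5)
E
```

```text
1.3 0.6403803915002442 0.31132206266989465 [array([269., 227.]), array([ 98., 449.]), array([442., 160.])]
1.4 0.6605272021149142 0.3132783134699029 [array([248., 218.]), array([ 81., 438.]), array([427., 152.])]
1.5 0.6807686617947614 0.31321346622604057 [array([226., 211.]), array([ 64., 429.]), array([413., 146.])]
1.57 0.6948856749425947 0.31196505463052904 [array([212., 207.]), array([ 52., 424.]), array([402., 142.])]
1.65 0.7108661440845675 0.3093335782656567 [array([196., 205.]), array([ 39., 420.]), array([390., 139.])]
1.75 0.7304623023370482 0.3042629296996798 [array([176., 204.]), array([ 23., 415.]), array([376., 137.])]
[197.2709 209.6496]
```

View pics/s2c.png

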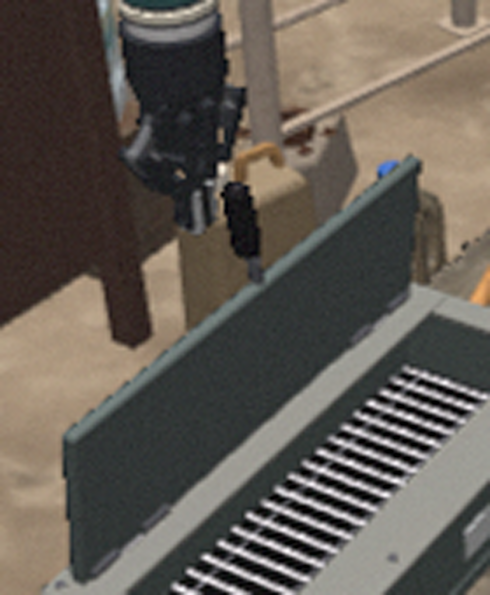

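The lid is at about 1.46 rad, with the closed fingers now behind the handle. I'll go up and over to the front and push it farther back.

Call:
{"fn": "arm_command", "kwargs": {
  "deltas": [
    {"delta_pos": [0.005, 0, -0.04], "turn": [0, 0, 0], "hand": 0},
    {"delta_pos": [0.005, 0, -0.08], "turn": [0, 0, 0], "hand": 0},
    {"delta_pos": [0.005, 0, -0.1], "turn": [0, 0, 0], "hand": 0},
    {"delta_pos": [-0.05, 0, -0.1], "turn": [0, 0, 0], "hand": 0},
    {"delta_pos": [-0.1, 0, -0.1], "turn": [0, 0, 0], "hand": 0}
  ]
}}

```text
t: 7.08
tool_pos: [0.6085, 0.0006, 0.4042]
tool_rot: [[1.0, -0.001, 0.005], [-0.001, -1.0, -0.003], [0.005, 0.003, -1.0]]
force: [0.6, -0.4, -0.2]
finger_gap: 0.0002
gripper_force: 0.0
```

Call:
{"fn": "arm_command", "kwargs": {
  "deltas": [
    {"delta_pos": [-0.01, 0, 0.03], "turn": [0, 0, 0], "hand": 0},
    {"delta_pos": [-0.01, 0, 0.07], "turn": [0, 0, 0], "hand": 0},
    {"delta_pos": [-0.01, 0, 0.1], "turn": [0, 0, 0], "hand": 0},
    {"delta_pos": [0.01, 0, 0.1], "turn": [0, 0, 0], "hand": 0},
    {"delta_pos": [0.03, 0, 0.1], "turn": [0, 0, 0], "hand": 0}
  ]
}}

```text
t: 7.7
tool_pos: [0.6402, 0.0001, 0.3038]
tool_rot: [[1.0, -0.001, 0.004], [-0.001, -1.0, -0.003], [0.004, 0.003, -1.0]]
force: [0.4, -0.3, -0.4]
finger_gap: -0.0001
gripper_force: 0.0
```

Call:
{"fn": "arm_command", "kwargs": {
  "deltas": [
    {"delta_pos": [0.012, 0, 0], "turn": [0, 0, 0], "hand": 0},
    {"delta_pos": [0.024, 0, 0.0], "turn": [0, 0, 0], "hand": 0},
    {"delta_pos": [0.036, 0, 0], "turn": [0, 0, 0], "hand": 0},
    {"delta_pos": [0.05, 0, 0], "turn": [0, 0, 0], "hand": 0},
    {"delta_pos": [0.05, 0, 0], "turn": [0, 0, 0], "hand": 0}
  ]
}}

```text
t: 8.32
tool_pos: [0.6922, 0.0002, 0.3037]
tool_rot: [[1.0, -0.001, 0.006], [-0.001, -1.0, -0.002], [0.006, 0.002, -1.0]]
force: [-0.5, 0.6, 0.3]
finger_gap: -0.0001
gripper_force: 0.2
```

```bash
python3 - <<'E'
from h import *; from kin import *
s=arm.state(); print(repr(s["q"]),s["tool_pos"],s["force"])
# refit
D=[([1.09748424,0.59212324,0.04830802,1.60983441,-0.03330791,0.94271646,-0.03369743],[0.26849363,-0.67257595,0.24113365]),
([0.3751,0.2653,-0.436,2.1769,0.1667,0.7352,-1.7423],[.4494,-.0507,.25]),([0.991,.1265,-.7816,2.5075,-.0752,.1091,-1.2653],[.3912,-.1181,.2465]),
([0.1815,.4529,-.3649,2.2325,.3344,.4998,-2.0151],[.4737,.0019,.1474]),([0.2034,.5454,-.4141,1.5713,.2442,1.0711,-1.8467],[.7116,-.0005,.3042]),(s["q"],s["tool_pos"])]
sg=(-1,1,-1,1,-1,1,-1)
f=lambda x:np.concatenate([fk(q,x,sg)[0]-p for q,p in D])
r=least_squares(f,[.3,.4,.4,.25,0,1.57,0]); print(r.x,abs(r.fun).max())
E
```

```text
array([ 0.2111,  0.5189, -0.4185,  1.6196,  0.2379,  1.0475, -1.8489]) [0.6922 0.0002 0.3037] [-0.523   0.5635  0.2515]
[ 0.2526  0.6367  0.4573  0.2732 -0.0684  2.4144  0.0026] 0.010793196686082501
```

```bash
cat > kin.py <<'E'
import numpy as np
from scipy.optimize import least_squares
from scipy.spatial.transform import Rotation as Ro
SG=np.array([-1,1,-1,1,-1,1,-1])
def E(a,x): return Ro.from_euler(a,x).as_matrix()
def fk(q,x):
    h,L1,L2,L3,y1,y2,e1,e2=x[:8]; q=np.asarray(q)*SG
    R=E("z",q[0]);p=np.array([0,0,h]);R=R@E("y",q[1]);p=p+R@[e1,y1,L1];R=R@E("z",q[2])@E("y",q[3]);p=p+R@[e2,y2,L2]
    R=R@E("z",q[4])@E("y",q[5]);p=p+R@[0,0,L3];return p,R@E("z",q[6]+np.pi/2)
D=[([1.09748424,0.59212324,0.04830802,1.60983441,-0.03330791,0.94271646,-0.03369743],[0.26849363,-0.67257595,0.24113365]),
([0.3751,0.2653,-0.436,2.1769,0.1667,0.7352,-1.7423],[.4494,-.0507,.25]),([0.991,.1265,-.7816,2.5075,-.0752,.1091,-1.2653],[.3912,-.1181,.2465]),
([0.1815,.4529,-.3649,2.2325,.3344,.4998,-2.0151],[.4737,.0019,.1474]),([0.2034,.5454,-.4141,1.5713,.2442,1.0711,-1.8467],[.7116,-.0005,.3042]),([0.2111,0.5189,-0.4185,1.6196,.2379,1.0475,-1.8489],[.6922,.0002,.3037])]
f=lambda x:np.concatenate([fk(q,x)[0]-p for q,p in D]+[.001*(x-[.3,.45,.45,.25,0,0,0,0])])
FIT=least_squares(f,[.3,.45,.45,.25,0,0,0,0]); X=FIT.x
LO=np.array([-2.69,-.47,-1.27,.19,-1.53,.08,-3.09]);HI=np.array([2.69,2.24,1.36,2.51,4.68,2.07,3.09])
def ik(p,R,q0):
    g=lambda q:np.r_[10*(fk(q,X)[0]-p),(fk(q,X)[1]-R).ravel(),.003*(q-q0)]
    r=least_squares(g,np.clip(q0,LO+.02,HI-.02),bounds=(LO+.01,HI-.01)); return r.x,np.linalg.norm(fk(r.x,X)[0]-p),np.linalg.norm(fk(r.x,X)[1]-R)
E
python3 - <<'E'
from h import *; from kin import *
print(X,abs(FIT.fun).max()); print(fk(D[5][0],X)[1])
for t in (30,40,50,60):
  for x,z in((.57,.20),(.57,.15),(.6,.2)):
   for y in(-.142,0,.142):
    q,a,b=ik(np.array([x,y,z]),Rt(0,t),np.array(D[5][0])); print(t,x,z,y,"err",a.round(4),b.round(3),q)
E
```

```text
[ 0.2943  0.6238  0.4645  0.2976 -0.021  -0.0243 -0.     -0.0001] 0.00017379315417820159
[[ 1.     -0.0013  0.0062]
 [-0.0012 -1.     -0.0017]
 [ 0.0062  0.0017 -1.    ]]
30 0.57 0.2 -0.142 err 0.0 0.0 [ 0.9209  0.5299 -0.9234  2.264   1.6182  0.3233 -2.9174]
30 0.57 0.2 0 err 0.0018 0.072 [-0.007   0.3591 -0.1193  2.3002  1.4258  0.09   -3.08  ]
30 0.57 0.2 0.142 err 0.0013 0.054 [-0.6575  0.3968  0.2994  2.2752  1.1224  0.09   -3.08  ]
30 0.57 0.15 -0.142 err 0.0 0.0 [ 1.06    0.8131 -1.2155  2.2909  1.7994  0.658  -3.0035]
30 0.57 0.15 0 err 0.0037 0.151 [ 0.7871  0.8085 -1.26    2.2767  1.6273  0.7854 -3.08  ]
30 0.57 0.15 0.142 err 0.0038 0.158 [-0.5989  0.4859  0.2365  2.2555  1.1141  0.09   -3.08  ]
30 0.6 0.2 -0.142 err 0.0 0.0 [ 0.7286  0.4867 -0.6806  2.2116  1.5355  0.2052 -2.8622]
30 0.6 0.2 0 err 0.0011 0.047 [-0.0094  0.3897 -0.1119  2.2519  1.4319  0.09   -3.08  ]
30 0.6 0.2 0.142 err 0.0007 0.031 [-0.5997  0.4227  0.2605  2.2271  1.1434  0.09   -3.08  ]
40 0.57 0.2 -0.142 err 0.002 0.092 [ 1.1435  0.7274 -1.26    2.3199  1.9126  0.5589 -3.08  ]
40 0.57 0.2 0 err 0.006
[... 1657 characters left out ...]
0.8981  0.6832 -1.26    2.3278  1.8496  0.5709 -3.08  ]
60 0.57 0.2 0.142 err 0.0165 0.702 [-1.2195  0.5763  0.8796  2.2777  0.8981  0.09   -3.08  ]
60 0.57 0.15 -0.142 err 0.0117 0.497 [ 1.2262  0.9735 -1.26    2.3642  2.3551  0.5803 -3.08  ]
60 0.57 0.15 0 err 0.0158 0.726 [ 0.8951  0.8538 -1.26    2.3508  2.0166  0.6622 -3.08  ]
60 0.57 0.15 0.142 err 0.0182 0.794 [-1.2056  0.7085  0.849   2.2568  0.7975  0.09   -3.08  ]
60 0.6 0.2 -0.142 err 0.0093 0.464 [ 1.1863  0.8191 -1.26    2.2906  2.1646  0.4919 -3.08  ]
60 0.6 0.2 0 err 0.0135 0.642 [ 0.8747  0.7316 -1.26    2.2882  1.8893  0.6179 -3.08  ]
60 0.6 0.2 0.142 err 0.0156 0.687 [-1.1267  0.5736  0.8105  2.2291  0.9355  0.09   -3.08  ]
```

```bash
cat > slot.py <<'E'
# 2D (oven x, z in mm) passage of the flange + gripper through the slot; tilt t: hub leans to the front (-x)
import numpy as np, heapq, cv2
def seg(a,b,n): return np.linspace(a,b,n)
def outline(pts,d=3):
    pts=np.array(pts,float);o=[]
    for a,b in zip(pts,np.roll(pts,-1,0)): o.append(seg(a,b,max(2,int(np.linalg.norm(b-a)/d)+1)))
    return np.vstack(o)
def shapes(rel,gz=41):  # rel: tool tilt minus flange tilt (deg); gz: grasp height over underside
    fl=outline([(-65,0),(65,0),(65,13),(25,13),(25,20),(23,20),(23,45),(-23,45),(-23,20),(-25,20),(-25,13),(-65,13)])
    g=np.vstack([outline([(-13,-15),(13,-15),(13,54),(-13,54)]),outline([(-43,54),(43,54),(43,200),(-43,200)])])
    r=np.radians(rel);R=np.array([[np.cos(r),-np.sin(r)],[np.sin(r),np.cos(r)]])
    return np.vstack([fl,g@R.T+[0,gz]])
c=4. # clearance
def bad(P):
    x,z=P[:,0],P[:,1]
    sheet=(abs(x)>56-c)&(z<110+c)&(z>102-c)
    wall=(abs(x)>89-c)&(z<110)
    rack=z<36-.5
    lid=(x>84-c-5)&(z>106)
    return (sheet|wall|rack|lid).any()
def search(rel,tmax):
    S=shapes(rel); X=np.arange(-32,33,4);Z=np.arange(36,241,4);T=np.arange(0,tmax+1,4)
    rot=[np.array([[np.cos(t),-np.sin(t)],[np.sin(t),np.cos(t)]]) for t in np.radians(T)]
    Q=[S@r.T for r in rot]
    free=np.array([[[not bad(Q[k]+[x,z]) for k in range(len(T))] for z in Z] for x in X])
    st=(len(X)//2,len(Z)-1,0)  # high above, level; goal: level on the rack
    goals={(i,0,0) for i in range(len(X)) if free[i,0,0]}
    if not goals: return "no goal"
    D={}; pq=[];
    for g in goals: D[g]=(0,None); heapq.heappush(pq,(0,g))
    while pq:
        d,u=heapq.heappop(pq)
        if d>D[u][0]: continue
        if u[1]==len(Z)-1: 
            path=[];
            while u: path.append((X[u[0]],Z[u[1]],T[u[2]]));u=D[u][1]
            return path
        for di in(-1,0,1):
            for dz in(-1,0,1):
                for dk in(-1,0,1):
                    v=(u[0]+di,u[1]+dz,u[2]+dk)
                    if min(v)<0 or v[0]>=len(X) or v[1]>=len(Z) or v[2]>=len(T) or not free[v]: continue
                    w=d+abs(di)+abs(dz)+abs(dk)+.2*T[v[2]]/10
                    if v not in D or w<D[v][0]: D[v]=(w,u);heapq.heappush(pq,(w,v))
    return None
if __name__=="__main__":
    for rel in(0,-12):
        for tm in(32,36,40,44,48,52,60):
            p=search(rel,tm); print(rel,tm,p if p is None or isinstance(p,str) else [tuple(map(int,q)) for q in p[::2]])
            if p and not isinstance(p,str): break
E
python3 slot.py
python3 - <<'E'
from h import *; from kin import *
S=[np.array(s) for s in([.2,.5,-.4,1.6,.24,1.05,-1.85],[.2,.8,-.4,2.3,3.1,.5,1.3],[.2,.8,.4,2.3,3.1,.5,-1.3],[-.2,.6,.3,2.2,1.6,.3,0],[.2,.6,-.3,2.2,1.6,.3,-2.9],[0,.6,0,2.2,-1.2,.3,0])]
for t in (0,30,45,55):
  for yaw in(0,180):
   for y in(-.142,0,.142):
    b=min((ik(np.array([.57,y,.18]),Rt(yaw,t),s) for s in S),key=lambda r:r[2]+10*r[1]); print(t,yaw,y,b[1].round(4),b[2].round(3),b[0])
E
```

```text
0 32 [(8, 240, 0), (8, 232, 0), (8, 224, 0), (8, 216, 0), (8, 208, 0), (8, 200, 0), (8, 192, 0), (8, 184, 0), (8, 176, 0), (8, 168, 0), (8, 160, 0), (8, 152, 4), (8, 144, 12), (12, 136, 20), (12, 128, 28), (12, 120, 28), (8, 112, 28), (0, 104, 24), (-8, 96, 20), (-12, 88, 12), (-12, 80, 4), (-12, 72, 0), (-12, 64, 0), (-12, 56, 0), (-12, 48, 0), (-12, 40, 0)]
-12 32 [(8, 240, 8), (8, 232, 8), (8, 224, 8), (8, 216, 8), (8, 208, 8), (8, 200, 8), (8, 192, 8), (8, 184, 8), (8, 176, 8), (8, 168, 8), (8, 160, 8), (8, 152, 8), (8, 144, 12), (12, 136, 20), (12, 128, 28), (12, 120, 28), (8, 112, 28), (0, 104, 24), (-8, 96, 20), (-12, 88, 12), (-12, 80, 4), (-12, 72, 0), (-12, 64, 0), (-12, 56, 0), (-12, 48, 0), (-12, 40, 0)]
0 0 -0.142 0.0 0.0 [ 0.4426  0.5225 -0.3803  1.9631  0.2888  0.7082 -1.6836]
0 0 0 0.0 0.0 [ 0.2008  0.5034 -0.3815  2.0012  0.2867  0.6882 -1.9319]
0 0 0.142 0.0 0.0 [-0.0467  0.5223 -0.3788  1.9631  0.2877  0.708  -2.1709]
0 180 -0.142 0.0 0.0 [ 0.2286  0.4991 -0.0843  1.9729  0.0648  0.6721  1.6745]
0 180 0 0.0 0.0 [-0.0139  0.4804 -0.0887  2.0109  0.0674  0.653   1.42
[... 797 characters left out ...]
.2929  0.486  -0.0445  2.4538  3.4406  0.5851 -1.6264]
45 180 0 0.0 0.0 [ 0.6714  0.7165 -1.108   2.4798  2.2879  0.9051 -0.6541]
45 180 0.142 0.0 0.0 [-0.411   0.4864 -0.1072  2.4517  2.4591  0.6418 -1.3314]
55 0 -0.142 0.0004 0.007 [ 1.1347  0.9534 -1.26    2.5     2.6095  0.9413  2.713 ]
55 0 0 0.0083 0.141 [ 0.7349  0.8623 -1.26    2.5     2.3054  1.1095  2.5651]
55 0 0.142 0.0004 0.007 [ 0.3112  0.9535 -1.26    2.5     2.209   1.5018  2.363 ]
55 180 -0.142 0.0004 0.007 [ 1.1347  0.9534 -1.26    2.5     2.6094  0.9413 -0.4286]
55 180 0 0.0083 0.141 [ 0.7349  0.8623 -1.26    2.5     2.3054  1.1095 -0.5764]
55 180 0.142 0.0004 0.007 [ 0.3112  0.9534 -1.26    2.5     2.209   1.5018 -0.7786]
```

```bash
cat > path.py <<'E'
from slot import *
from h import *; from kin import *
def tcp(x,z,t,rel,y,ox=.586,gz=41,yaw=0):
    "flange underside centre (oven mm x,z; tilt t) -> TCP pose"
    a=np.radians(t); up=np.array([-np.sin(a),0,np.cos(a)]); R=Rt(yaw,t+rel)
    return np.array([ox+x/1e3,y,z/1e3])+up*gz/1e3+R[:,2]*.008,R
E
python3 - <<'E'
from path import *
for rel in(0,-6,-10):
  p=search(rel,32); 
  for yaw,q0 in((0,[.2,.5,-.38,2.0,.29,.69,-1.93]),(180,[0,.48,-.09,2.01,.07,.65,1.42])):
   for y in(-.142,0,.142):
    q=np.array(q0);out=[];mx=0
    for k in p[max(0,len(p)-36):]:
      P,R=tcp(*k,rel,y,yaw=yaw); qn,a,b=ik(P,R,q); mx=max(mx,abs(qn-q).max()) if len(out) else 0; q=qn; out.append((a,b,q[5],q[3]))
    o=np.array(out); print(rel,yaw,y,"maxerr",o[:,0].max().round(4),o[:,1].max().round(3),"q6min",o[:,2].min().round(2),"q4max",o[:,3].max().round(2),"step",mx.round(2))
E
```

```text
0 0 -0.142 maxerr 0.0 0.0 q6min 0.09 q4max 2.26 step 0.85
0 0 0 maxerr 0.0034 0.142 q6min 0.09 q4max 2.28 step 0.93
0 0 0.142 maxerr 0.0029 0.123 q6min 0.09 q4max 2.24 step 0.33
0 180 -0.142 maxerr 0.0 0.0 q6min 0.09 q4max 2.27 step 0.87
0 180 0 maxerr 0.0 0.0 q6min 0.09 q4max 2.32 step 1.27
0 180 0.142 maxerr 0.0 0.0 q6min 0.09 q4max 2.28 step 0.85
-6 0 -0.142 maxerr 0.0 0.0 q6min 0.09 q4max 2.22 step 0.19
-6 0 0 maxerr 0.0001 0.004 q6min 0.09 q4max 2.27 step 0.48
-6 0 0.142 maxerr 0.0 0.0 q6min 0.09 q4max 2.23 step 0.24
-6 180 -0.142 maxerr 0.0 0.0 q6min 0.09 q4max 2.22 step 0.27
-6 180 0 maxerr 0.0 0.0 q6min 0.09 q4max 2.27 step 0.81
-6 180 0.142 maxerr 0.0 0.0 q6min 0.09 q4max 2.23 step 0.24
-10 0 -0.142 maxerr 0.0 0.0 q6min 0.17 q4max 2.18 step 0.12
-10 0 0 maxerr 0.0 0.0 q6min 0.13 q4max 2.23 step 0.13
-10 0 0.142 maxerr 0.0 0.0 q6min 0.19 q4max 2.19 step 0.14
-10 180 -0.142 maxerr 0.0 0.0 q6min 0.15 q4max 2.18 step 0.12
-10 180 0 maxerr 0.0 0.0 q6min 0.11 q4max 2.23 step 0.12
-10 180 0.142 maxerr 0.0 0.0 q6min 0.16 q4max 2.19 step 0.12
```

The plan: grip each hub with the tool leaning 12° away, so the insertion needs a flange tilt of about 28° but a tool tilt of only about 16°. First I'll refine the positions with the wrist camera.

```bash
python3 - <<'E'
from h import *
plan([((.52,-.15,.40),Rt(0,0)),((.45,-.33,.38),Rt(0,0))])
E
```

```text
dpos [-0.1714, 0.1506, -0.0972] turn [0.1, -0.4, -0.1] | mm 248 deg 0
dpos [-0.07, 0.18, 0.0201] turn [-0.0, 0.0, 0.0] | mm 194 deg 0
```

Call:
{"fn": "arm_command", "kwargs": {
  "deltas": [
    {"delta_pos": [-0.04, 0, -0.02], "turn": [0, 0, 0], "hand": 0},
    {"delta_pos": [-0.08, 0.03, -0.05], "turn": [0, 0, 0], "hand": 50},
    {"delta_pos": [-0.11, 0.07, -0.075], "turn": [0, 0, 0], "hand": 100},
    {"delta_pos": [-0.14, 0.11, -0.097], "turn": [0, -0.2, 0], "hand": 100},
    {"delta_pos": [-0.171, 0.15, -0.097], "turn": [0, -0.4, 0], "hand": 100}
  ]
}}

```text
t: 8.95
tool_pos: [0.5211, -0.1506, 0.4042]
tool_rot: [[1.0, -0.0, 0.008], [-0.0, -1.0, -0.005], [0.008, 0.005, -1.0]]
force: [0.0, -1.3, -0.1]
finger_gap: 0.0725
gripper_force: 0.0
```

Call:
{"fn": "arm_command", "kwargs": {
  "deltas": [
    {"delta_pos": [-0.018, 0.045, 0.005], "turn": [0, 0, 0], "hand": 100},
    {"delta_pos": [-0.035, 0.09, 0.01], "turn": [0, 0, 0], "hand": 100},
    {"delta_pos": [-0.052, 0.135, 0.015], "turn": [0, 0, 0], "hand": 100},
    {"delta_pos": [-0.07, 0.18, 0.02], "turn": [0, 0, 0], "hand": 100},
    {"delta_pos": [-0.07, 0.18, 0.02], "turn": [0, 0, 0], "hand": 100}
  ]
}}

```text
t: 9.57
tool_pos: [0.4473, -0.3348, 0.3816]
tool_rot: [[1.0, -0.009, -0.001], [-0.009, -1.0, -0.006], [-0.0, 0.006, -1.0]]
force: [0.1, 1.1, 0.1]
finger_gap: 0.0854
gripper_force: 0.0
```

```bash
python3 - <<'E'
from h import *
c=arm.calibration("wrist"); print(arm.state()["tool_pos"],c)
im=arm.camera("wrist")[:,:,::-1]; cv2.imwrite("pics/w3.png",im); np.save("w3.npy",c)
E
```

```text
[ 0.4473 -0.3348  0.3816] {'vertical_fov': 66.30872814539408, 'cx': 313.6408873474854, 'cy': 234.7116500874218, 'world_from_camera': array([[-0.009 , -0.9649, -0.2624,  0.5126],
       [-0.9999,  0.0105, -0.0043, -0.3348],
       [ 0.0069,  0.2623, -0.965 ,  0.5132],
       [ 0.    ,  0.    ,  0.    ,  1.    ]])}
```

View pics/w3.png

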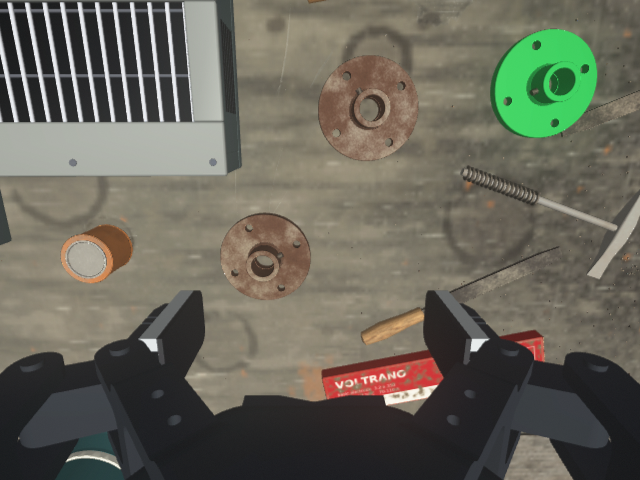

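The wrist view shows hub-top rings at about (372,108) and (264,262), the slot's front-right corner near (190,123), and the oven top's front-right corner near (227,175).

```bash
python3 - <<'E'
from h import *
c=np.load("w3.npy",allow_pickle=True).item(); im=cv2.imread("pics/w3.png")
hsv=cv2.cvtColor(im,cv2.COLOR_BGR2HSV)
m=cv2.inRange(hsv,(0,55,25),(14,220,170)); m=cv2.morphologyEx(cv2.morphologyEx(m,cv2.MORPH_CLOSE,np.ones((9,9))),cv2.MORPH_OPEN,np.ones((15,15)))
cs,_=cv2.findContours(m,cv2.RETR_EXTERNAL,cv2.CHAIN_APPROX_NONE)
for k in cs:
    if cv2.contourArea(k)>3000:
        e=cv2.fitEllipse(cv2.convexHull(k)); print("disc",e, plane("wrist",*e[0],.0075,c))
print("hubtop A",plane("wrist",372.5,108,.045,c),"B",plane("wrist",264,262,.045,c))
print("slot corner",plane("wrist",190,123,.11,c),"oven corner",plane("wrist",227,175,.11,c))
E
```

```text
disc ((265.45599365234375, 256.1762390136719), (86.29478454589844, 89.87858581542969), 106.86206817626953) [ 0.3437 -0.267   0.0075]
disc ((367.7908630371094, 107.56761169433594), (99.04186248779297, 105.80332946777344), 18.49889373779297) [ 0.5463 -0.4093  0.0075]
hubtop A [ 0.5433 -0.4095  0.045 ] B [ 0.348  -0.2698  0.045 ]
slot corner [ 0.5257 -0.2082  0.11  ] oven corner [ 0.4713 -0.243   0.11  ]
```

```bash
python3 - <<'E'
from path import *
P,R=tcp(0,0,0,-12,-.409,ox=.5455,gz=37); print(P)
plan([(P-.11*R[:,2],R),(P,R)])
E
```

```text
[ 0.5438 -0.409   0.0292]
dpos [0.1181, 0.0756, 0.2455] turn [0.2, -12.0, -0.3] | mm 283 deg 12
dpos [-0.0001, -0.0001, 0.11] turn [0.0, -0.0, -0.0] | mm 110 deg 0
```

Call:
{"fn": "arm_command", "kwargs": {
  "deltas": [
    {"delta_pos": [0.03, 0.019, 0.04], "turn": [0, -3, 0], "hand": 100},
    {"delta_pos": [0.06, 0.038, 0.1], "turn": [0, -6, 0], "hand": 100},
    {"delta_pos": [0.09, 0.057, 0.155], "turn": [0, -9, 0], "hand": 100},
    {"delta_pos": [0.118, 0.076, 0.21], "turn": [0.2, -12, -0.3], "hand": 100},
    {"delta_pos": [0.118, 0.076, 0.2455], "turn": [0.2, -12, -0.3], "hand": 100}
  ]
}}

```text
t: 10.25
tool_pos: [0.5715, -0.4044, 0.1334]
tool_rot: [[0.979, 0.008, -0.205], [0.008, -1.0, 0.0], [-0.205, -0.002, -0.979]]
force: [-0.1, 0.8, 0.3]
finger_gap: 0.0856
gripper_force: 0.0
```

```bash
python3 - <<'E'
from path import *
c=arm.calibration("wrist"); im=arm.camera("wrist")[:,:,::-1]; cv2.imwrite("pics/w4.png",im)
hsv=cv2.cvtColor(np.ascontiguousarray(im),cv2.COLOR_BGR2HSV)
m=cv2.inRange(hsv,(0,55,25),(14,220,170)); m=cv2.morphologyEx(cv2.morphologyEx(m,cv2.MORPH_CLOSE,np.ones((9,9))),cv2.MORPH_OPEN,np.ones((15,15)))
cs,_=cv2.findContours(m,cv2.RETR_EXTERNAL,cv2.CHAIN_APPROX_NONE)
for k in cs:
    if cv2.contourArea(k)>3000:
        e=cv2.fitEllipse(cv2.convexHull(k)); print("disc",e, plane("wrist",*e[0],.0075,c))
P,R=tcp(0,0,0,-12,-.409,ox=.5455,gz=37)
plan([(P,R)])
E
```

```text
disc ((319.072021484375, 221.42840576171875), (166.33248901367188, 180.32565307617188), 87.89122009277344) [ 0.5502 -0.4087  0.0075]
dpos [-0.002, 0.007, 0.1006] turn [-0.3, 0.3, 0.5] | mm 101 deg 1
```

View pics/w4.png

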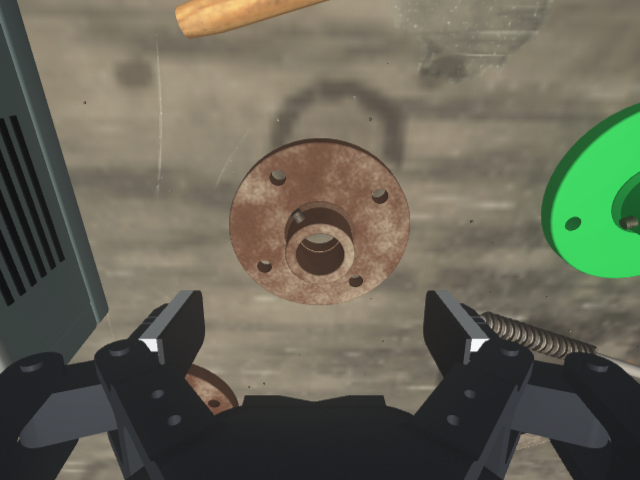

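The wrist view shows the flange well centred, with its hub ring at (320,250). I'll let the arm settle and measure again.

Call:
{"fn": "arm_command", "kwargs": {
  "deltas": [
    {"delta_pos": [0, 0, 0], "turn": [0, 0, 0], "hand": 100},
    {"delta_pos": [0, 0, 0], "turn": [0, 0, 0], "hand": 100},
    {"delta_pos": [0, 0, 0], "turn": [0, 0, 0], "hand": 100},
    {"delta_pos": [0, 0, 0], "turn": [0, 0, 0], "hand": 100},
    {"delta_pos": [0, 0, 0], "turn": [0, 0, 0], "hand": 100}
  ]
}}

```text
t: 10.92
tool_pos: [0.5661, -0.4062, 0.1368]
tool_rot: [[0.978, 0.004, -0.209], [0.004, -1.0, 0.0], [-0.209, -0.001, -0.978]]
force: [-0.8, 0.8, -0.2]
finger_gap: 0.0853
gripper_force: 0.0
```

```bash
cat >> h.py <<'E'
def disc(im,c,lo=(0,55,25),hi=(14,220,170),z=.013):
    hsv=cv2.cvtColor(np.ascontiguousarray(im),cv2.COLOR_BGR2HSV); K=np.ones
    m=cv2.morphologyEx(cv2.morphologyEx(cv2.inRange(hsv,lo,hi),cv2.MORPH_CLOSE,K((9,9))),cv2.MORPH_OPEN,K((15,15)))
    for k in cv2.findContours(m,cv2.RETR_EXTERNAL,cv2.CHAIN_APPROX_NONE)[0]:
        if cv2.contourArea(k)>3000:
            w=np.array([plane("wrist",*q[0],z,c)[:2] for q in k],np.float32); (cx,cy),r=cv2.minEnclosingCircle(w); print("disc",np.array([cx,cy,r]))
E
python3 - <<'E'
from path import *
c=arm.calibration("wrist"); im=arm.camera("wrist")[:,:,::-1]; disc(im,c); print(arm.state()["tool_pos"])
P,R=tcp(0,0,0,-12,-.409,ox=.5455,gz=37)
print("hub px",proj("wrist",(.5455,-.409,.045),c))
g=cv2.cvtColor(np.ascontiguousarray(im),cv2.COLOR_BGR2GRAY); h=cv2.HoughCircles(cv2.medianBlur(g,5),cv2.HOUGH_GRADIENT,1,50,param1=100,param2=18,minRadius=28,maxRadius=42); 
for x,y,r in h[0][:4]: print(x,y,r,plane("wrist",x,y,.045,c))
plan([(P,R)])
E
```

```text
disc [ 0.5454 -0.4086  0.0657]
[ 0.566  -0.4062  0.1365]
hub px [317.3669 242.2308]
316.5 235.5 38.0 [ 0.5503 -0.4084  0.045 ]
dpos [0.0008, 0.0029, 0.1096] turn [-0.0, 0.1, 0.2] | mm 110 deg 0
```

Call:
{"fn": "arm_command", "kwargs": {
  "deltas": [
    {"delta_pos": [0, 0.002, 0.03], "turn": [0, 0, 0], "hand": 100},
    {"delta_pos": [0, 0.003, 0.06], "turn": [0, 0, 0.2], "hand": 100},
    {"delta_pos": [0.001, 0.003, 0.085], "turn": [0, 0, 0.2], "hand": 100},
    {"delta_pos": [0.001, 0.003, 0.102], "turn": [0, 0, 0.2], "hand": 100},
    {"delta_pos": [0.001, 0.003, 0.1095], "turn": [0, 0, 0.2], "hand": 100}
  ]
}}

```text
t: 11.6
tool_pos: [0.5434, -0.4088, 0.0277]
tool_rot: [[0.977, 0.0, -0.212], [0.001, -1.0, 0.001], [-0.212, -0.002, -0.977]]
force: [-0.1, -0.3, -0.9]
finger_gap: 0.0848
gripper_force: 0.0
```

Call:
{"fn": "arm_command", "kwargs": {
  "deltas": [
    {"delta_pos": [0, 0, 0], "turn": [0, 0, 0], "hand": 70},
    {"delta_pos": [0, 0, 0], "turn": [0, 0, 0], "hand": 50},
    {"delta_pos": [0, 0, 0], "turn": [0, 0, 0], "hand": 35},
    {"delta_pos": [0, 0, 0], "turn": [0, 0, 0], "hand": 35},
    {"delta_pos": [0, 0, 0], "turn": [0, 0, 0], "hand": 35}
  ],
  "newtons": 110
}}

```text
t: 12.22
tool_pos: [0.5451, -0.4086, 0.0304]
tool_rot: [[0.978, 0.001, -0.209], [0.001, -1.0, 0.0], [-0.209, -0.001, -0.978]]
force: [0.2, 2.5, 5.9]
finger_gap: 0.0414
gripper_force: 112.1
```

Call:
{"fn": "arm_command", "kwargs": {
  "deltas": [
    {"delta_pos": [0, 0, 0], "turn": [0, 0, 0], "hand": 35},
    {"delta_pos": [-0.0, 0, -0.005], "turn": [0, 0, 0], "hand": 35},
    {"delta_pos": [0, 0, -0.02], "turn": [0, 0, 0], "hand": 35},
    {"delta_pos": [0, 0, -0.04], "turn": [0, 0, 0], "hand": 35},
    {"delta_pos": [0, 0, -0.06], "turn": [0, 0, 0], "hand": 35}
  ]
}}

```text
t: 12.85
tool_pos: [0.5572, -0.4091, 0.0887]
tool_rot: [[0.978, 0.0, -0.21], [0.001, -1.0, 0.001], [-0.21, -0.001, -0.978]]
force: [0.1, 0.1, -9.7]
finger_gap: 0.0417
gripper_force: 112.8
```

```bash
python3 - <<'E'
from path import *
s=arm.state(); print(s["tool_pos"],s["force"],s["wrist_torque"],s["finger_gap"])
import slot
slot.shapes.__defaults__=(37,)
for rel in(-12,):
    p=search(rel,36); print([tuple(map(int,q)) for q in p])
# carry: above slot, tilt of flange 0, underside at z=.2
P0,R0=tcp(8,190,0,-12,-.30,gz=37);P1,R1=tcp(8,172,0,-12,-.139,gz=37); print(P1)
plan([(P0,R0),(P1,R1)])
E
```

```text
[ 0.5572 -0.4091  0.0887] [ 0.1023  0.06   -9.6794] [-0.0142 -0.657   0.0189] 0.04166393129691268
[(8, 240, 8), (8, 236, 8), (8, 232, 8), (8, 228, 8), (8, 224, 8), (8, 220, 8), (8, 216, 8), (8, 212, 8), (8, 208, 8), (8, 204, 8), (8, 200, 8), (8, 196, 8), (8, 192, 8), (8, 188, 8), (8, 184, 8), (8, 180, 8), (8, 176, 8), (8, 172, 8), (8, 168, 8), (8, 164, 8), (8, 160, 8), (8, 156, 8), (8, 152, 8), (8, 148, 8), (8, 144, 12), (12, 140, 16), (12, 136, 20), (12, 132, 24), (12, 128, 28), (12, 124, 28), (12, 120, 28), (12, 116, 28), (8, 112, 28), (4, 108, 24), (0, 104, 24), (-4, 100, 20), (-8, 96, 20), (-12, 92, 16), (-12, 88, 12), (-12, 84, 8), (-12, 80, 4), (-12, 76, 0), (-12, 72, 0), (-12, 68, 0), (-12, 64, 0), (-12, 60, 0), (-12, 56, 0), (-12, 52, 0), (-12, 48, 0), (-12, 44, 0), (-12, 40, 0), (-12, 36, 0)]
[ 0.5923 -0.139   0.2012]
dpos [0.0071, -0.1091, -0.1349] turn [-0.0, 0.1, 0.0] | mm 174 deg 0
dpos [0.0038, -0.161, 0.0177] turn [-0.0, -0.0, 0.0] | mm 162 deg 0
```

Call:
{"fn": "arm_command", "kwargs": {
  "deltas": [
    {"delta_pos": [0.002, -0.01, -0.03], "turn": [0, 0, 0], "hand": 35},
    {"delta_pos": [0.003, -0.03, -0.06], "turn": [0, 0, 0], "hand": 35},
    {"delta_pos": [0.005, -0.055, -0.09], "turn": [0, 0, 0], "hand": 35},
    {"delta_pos": [0.006, -0.08, -0.12], "turn": [0, 0, 0], "hand": 35},
    {"delta_pos": [0.007, -0.109, -0.135], "turn": [0, 0, 0], "hand": 35}
  ]
}}

```text
t: 13.48
tool_pos: [0.5933, -0.2997, 0.2209]
tool_rot: [[0.979, -0.0, -0.206], [-0.0, -1.0, -0.001], [-0.206, 0.001, -0.979]]
force: [-0.5, 0.0, -8.5]
finger_gap: 0.0412
gripper_force: 112.9
```

Call:
{"fn": "arm_command", "kwargs": {
  "deltas": [
    {"delta_pos": [0.001, -0.04, 0], "turn": [0, 0, 0], "hand": 35},
    {"delta_pos": [0.002, -0.08, 0], "turn": [0, 0, 0], "hand": 35},
    {"delta_pos": [0.003, -0.12, 0], "turn": [0, 0, 0], "hand": 35},
    {"delta_pos": [0.004, -0.15, 0], "turn": [0, 0, 0], "hand": 35},
    {"delta_pos": [0.004, -0.161, 0], "turn": [0, 0, 0], "hand": 35}
  ]
}}

```text
t: 14.1
tool_pos: [0.5953, -0.1349, 0.2174]
tool_rot: [[0.978, 0.005, -0.211], [0.006, -1.0, 0.002], [-0.211, -0.003, -0.978]]
force: [0.5, -0.3, -9.1]
finger_gap: 0.0411
gripper_force: 112.9
```

Call:
{"fn": "arm_command", "kwargs": {
  "deltas": [
    {"delta_pos": [0, 0, 0], "turn": [0, 0, 0], "hand": 35},
    {"delta_pos": [0, 0, 0], "turn": [0, 0, 0], "hand": 35},
    {"delta_pos": [0, 0, 0], "turn": [0, 0, 0], "hand": 35},
    {"delta_pos": [0, 0, 0], "turn": [0, 0, 0], "hand": 35},
    {"delta_pos": [0, 0, 0], "turn": [0, 0, 0], "hand": 35}
  ]
}}

```text
t: 14.72
tool_pos: [0.5956, -0.1395, 0.2171]
tool_rot: [[0.978, -0.0, -0.21], [-0.0, -1.0, 0.001], [-0.21, -0.001, -0.978]]
force: [0.1, 0.7, -8.6]
finger_gap: 0.0415
gripper_force: 112.9
```

```bash
python3 - <<'E'
from path import *
s=arm.state(); print(s["tool_pos"],s["tool_rot"],s["q"])
a=arm.camera("side")[:,:,::-1]; w=arm.camera("wrist")[:,:,::-1]; np.save("w5.npy",arm.calibration("wrist"));cv2.imwrite("pics/w5.png",w);cv2.imwrite("pics/s5.png",a)
t=arm.camera("top")[:,:,::-1];cv2.imwrite("pics/t5.png",t)
cv2.imwrite("pics/m5.png",np.vstack([np.hstack([w[:, :], cv2.resize(t[150:390,200:400],(400,480))])])[:, :800] if 0 else cv2.resize(np.hstack([w,cv2.resize(a[140:340,160:360],(480,480))]),(800,343)))
E
```

```text
[ 0.5956 -0.1395  0.2171] [[ 0.9776 -0.0003 -0.2105]
 [-0.0001 -1.      0.0009]
 [-0.2105 -0.0009 -0.9776]] [ 0.3442  0.5738 -0.2991  1.749   0.2009  1.0626 -1.615 ]
```

View pics/m5.png

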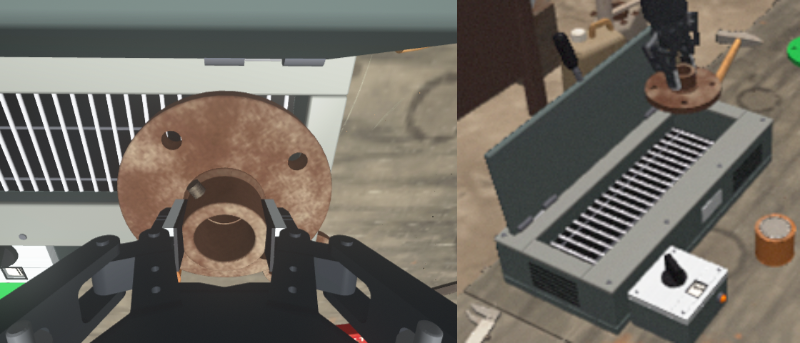

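The wrist view shows the flange held level over the slot. The slot's back edge is near wrist row 130 and its front edge near row 268 at left columns. Next: measure these edges.

```bash
python3 - <<'E'
from path import *
c=np.load("w5.npy",allow_pickle=True).item(); g=cv2.cvtColor(cv2.imread("pics/w5.png"),cv2.COLOR_BGR2GRAY).astype(int)
for u in (20,60,100,130):
    col=g[:,max(0,u-1):u+2].mean(1); d=np.diff(col); 
    b=100+np.argmin(d[100:160]); f=230+np.argmax(d[230:310]); print(u,b,f,plane("wrist",u,b+1,.11,c),plane("wrist",u,f+1,.11,c),plane("wrist",u,f+1,.102,c))
print("row profile at v=150:",[int(x) for x in g[138,395:500:3]])
print([plane("wrist",u,138,.11,c).round(4) for u in(400,420,440)])
t=cv2.cvtColor(cv2.imread("pics/t5.png"),cv2.COLOR_BGR2GRAY).astype(int)
print(t[175:240,240]); print(t[205,210:226])
E
```

```text
20 129 285 [0.6421 0.0345 0.11  ] [0.5299 0.0756 0.11  ] [0.5243 0.0834 0.102 ]
60 130 266 [0.6415 0.011  0.11  ] [0.5464 0.0411 0.11  ] [0.5413 0.0476 0.102 ]
100 142 248 [ 0.6345 -0.0108  0.11  ] [0.5611 0.0087 0.11  ] [0.5566 0.014  0.102 ]
130 130 266 [ 0.6416 -0.0305  0.11  ] [ 0.5464 -0.0087  0.11  ] [ 0.5414 -0.004   0.102 ]
row profile at v=150: [83, 174, 250, 130, 85, 85, 79, 75, 75, 75, 74, 75, 83, 130, 204, 223, 222, 221, 222, 220, 220, 219, 218, 217, 217, 217, 216, 216, 214, 213, 173, 151, 153, 154, 161]
[array([ 0.6376, -0.1911,  0.11  ]), array([ 0.6376, -0.2031,  0.11  ]), array([ 0.6376, -0.215 ,  0.11  ])]
[ 33  49  81  77 119 151 152 152 152 154 144  88  29  28  28  30  28  28
  28  28  29  29  29  30  29  29  28  30  29  28  47  85  31  30  31  31
  30  30  31  31  30  31  30  30  38  93 162 155 156 156 155 157 157 156
 156 157 156 157 158 158 161 164 158 224 226]
[ 91  92 140 145 145 147 148 150 152 154 160  83  41  36  30  39]
```

```bash
cat >> path.py <<'E'
WP=[(8,176,0),(8,160,8),(12,140,16),(12,128,28),(12,116,28),(8,112,28),(0,104,24),(-8,96,20),(-12,88,12),(-12,76,0),(-12,40,0),(-12,36,0)]
def tcp2(x,z,t,v,y,ox=.586):
    a=np.radians(t); return np.array([ox+x/1e3+v[0]*np.cos(a)-v[1]*np.sin(a),y,z/1e3+v[0]*np.sin(a)+v[1]*np.cos(a)]),Rt(0,t-12)
def table(rows,v,y,start):
    "rows: flange waypoints; five per call"
    p,R=start
    for i in range(0,len(rows),5):
        print("call"); 
        for k in rows[i:i+5]:
            P,Q=tcp2(*k,v,y); d=np.round(R.T@(P-p),4); w=np.round(Ro.from_matrix(R.T@Q).as_rotvec(degrees=True),1); print("  ",k,d.tolist(),w.tolist())
        p=p+R@d; R=R@Ro.from_rotvec(w,degrees=True).as_matrix()
ROWS=[(8,173,2),(8,168,4),(8,162,7),(9,154,11),(11,146,14), (12,140,17),(12,136,21),(12,132,25),(12,128,28),(12,128,28),
 (12,123,28),(12,119,28),(12,116,28),(10,114,28),(8,112,28), (4,108,26),(0,104,24),(-4,100,22),(-8,96,20),(-10,92,16),
 (-12,88,12),(-12,84,8),(-12,80,4),(-12,76,0),(-12,72,0), (-12,66,0),(-12,60,0),(-12,54,0),(-12,48,0),(-12,44,0), (-12,42,0),(-12,40,0),(-12,38,0),(-12,36.5,0),(-12,35.5,0)]
E
python3 - <<'E'
from path import *
import slot
S=slot.shapes(-12,38); prev=np.array([8,176,0.])
for cc in(2.,3.,4.):
    slot.c=cc; n=[]
    prev=np.array([8,176,0.])
    for r in ROWS:
        for f in np.linspace(.25,1,4):
            x,z,t=prev+(np.array(r)-prev)*f; a=np.radians(t); Q=S@np.array([[np.cos(a),-np.sin(a)],[np.sin(a),np.cos(a)]]).T+[x,max(z,36)]
            if slot.bad(Q): n.append((round(x),round(z),round(t)))
        prev=np.array(r,float)
    print(cc,n)
v=(-.0003,.0304); s=arm.state(); P,R=tcp2(8,176,0,v,-.139); print(P); start=plan([(P,R)]); table(ROWS,v,-.139,(P,R))
E
```

```text
2.0 [(8, 175, 0), (8, 174, 1), (8, 174, 2), (8, 173, 2), (8, 172, 2), (8, 170, 3), (8, 169, 4)]
3.0 [(8, 175, 0), (8, 174, 1), (8, 174, 2), (8, 173, 2), (8, 172, 2), (8, 170, 3), (8, 169, 4)]
4.0 [(8, 175, 0), (8, 174, 1), (8, 174, 2), (8, 173, 2), (8, 172, 2), (8, 170, 3), (8, 169, 4), (8, 168, 4), (-10, 93, 17), (-10, 92, 16), (-10, 91, 15), (-11, 90, 14)]
[ 0.5937 -0.139   0.2064]
dpos [0.0004, -0.0001, 0.0109] turn [-0.0, 0.1, 0.0] | mm 11 deg 0
call
   (8, 173, 2) [-0.0004, 0.0, 0.0032] [0.0, 2.0, 0.0]
   (8, 168, 4) [-0.0004, 0.0, 0.0084] [0.0, 4.0, 0.0]
   (8, 162, 7) [-0.0007, 0.0, 0.0147] [0.0, 7.0, 0.0]
   (9, 154, 11) [0.0, 0.0, 0.0231] [0.0, 11.0, 0.0]
   (11, 146, 14) [0.0022, 0.0, 0.0312] [0.0, 14.0, 0.0]
call
   (12, 140, 17) [-0.0008, 0.0, 0.0064] [0.0, 3.0, 0.0]
   (12, 136, 21) [-0.0029, 0.0, 0.0111] [0.0, 7.0, 0.0]
   (12, 132, 25) [-0.005, 0.0, 0.0158] [0.0, 11.0, 0.0]
   (12, 128, 28) [-0.0066, 0.0, 0.0205] [0.0, 14.0, 0.0]
   (12, 128, 28) [-0.0066, 0.0, 0.0205] [0.0, 14.0, 0.0]
call
   (12, 123, 28) [-0.0014, 0.0, 0.0048] [0.0, -0.0, 0.0]
   (12, 119, 28) [-0.0
[... 638 characters left out ...]
, 0.0111] [0.0, -12.0, 0.0]
   (-12, 76, 0) [0.0053, 0.0, 0.0152] [0.0, -16.0, 0.0]
   (-12, 72, 0) [0.0051, 0.0, 0.0191] [0.0, -16.0, 0.0]
call
   (-12, 66, 0) [0.0012, 0.0, 0.0059] [0.0, -0.0, 0.0]
   (-12, 60, 0) [0.0025, 0.0, 0.0118] [0.0, -0.0, 0.0]
   (-12, 54, 0) [0.0037, 0.0, 0.0177] [0.0, -0.0, 0.0]
   (-12, 48, 0) [0.005, 0.0, 0.0235] [0.0, -0.0, 0.0]
   (-12, 44, 0) [0.0058, 0.0, 0.0274] [0.0, -0.0, 0.0]
call
   (-12, 42, 0) [0.0004, 0.0, 0.002] [0.0, -0.0, 0.0]
   (-12, 40, 0) [0.0008, 0.0, 0.004] [0.0, -0.0, 0.0]
   (-12, 38, 0) [0.0013, 0.0, 0.0059] [0.0, -0.0, 0.0]
   (-12, 36.5, 0) [0.0016, 0.0, 0.0074] [0.0, -0.0, 0.0]
   (-12, 35.5, 0) [0.0018, 0.0, 0.0084] [0.0, -0.0, 0.0]
```

Call:
{"fn": "arm_command", "kwargs": {
  "deltas": [
    {"delta_pos": [0, 0, 0.004], "turn": [0, 0, 0], "hand": 35},
    {"delta_pos": [0, 0, 0.008], "turn": [0, 0, 0], "hand": 35},
    {"delta_pos": [0, 0, 0.011], "turn": [0, 0.1, 0], "hand": 35},
    {"delta_pos": [0, 0, 0.011], "turn": [0, 0.1, 0], "hand": 35},
    {"delta_pos": [0, 0, 0.011], "turn": [0, 0.1, 0], "hand": 35}
  ]
}}

```text
t: 15.5
tool_pos: [0.5934, -0.1391, 0.2064]
tool_rot: [[0.978, 0.0, -0.209], [0.001, -1.0, 0.001], [-0.209, -0.001, -0.978]]
force: [-0.3, 0.2, -8.7]
finger_gap: 0.0413
gripper_force: 112.9
```

Call:
{"fn": "arm_command", "kwargs": {
  "deltas": [
    {"delta_pos": [-0.0004, 0, 0.0032], "turn": [0, 2, 0], "hand": 35},
    {"delta_pos": [-0.0004, 0, 0.0084], "turn": [0, 4, 0], "hand": 35},
    {"delta_pos": [-0.0007, 0, 0.0147], "turn": [0, 7, 0], "hand": 35},
    {"delta_pos": [0, 0, 0.0231], "turn": [0, 11, 0], "hand": 35},
    {"delta_pos": [0.0022, 0, 0.0312], "turn": [0, 14, 0], "hand": 35}
  ]
}}

```text
t: 16.12
tool_pos: [0.5879, -0.1392, 0.1755]
tool_rot: [[0.999, 0.0, 0.034], [0.0, -1.0, 0.001], [0.034, -0.001, -0.999]]
force: [-0.8, -0.3, -9.1]
finger_gap: 0.0418
gripper_force: 112.9
```

Call:
{"fn": "arm_command", "kwargs": {
  "deltas": [
    {"delta_pos": [-0.0008, 0, 0.0064], "turn": [0, 3, 0], "hand": 35},
    {"delta_pos": [-0.0029, 0, 0.0111], "turn": [0, 7, 0], "hand": 35},
    {"delta_pos": [-0.005, 0, 0.0158], "turn": [0, 11, 0], "hand": 35},
    {"delta_pos": [-0.0066, 0, 0.0205], "turn": [0, 14, 0], "hand": 35},
    {"delta_pos": [-0.0066, 0, 0.0205], "turn": [0, 14, 0], "hand": 35}
  ]
}}

```text
t: 16.75
tool_pos: [0.5804, -0.1392, 0.1539]
tool_rot: [[0.963, -0.0, 0.269], [-0.0, -1.0, 0.0], [0.269, -0.0, -0.963]]
force: [0.0, -0.4, -8.1]
finger_gap: 0.0414
gripper_force: 113.0
```

```bash
python3 - <<'E'
from path import *
s=arm.state(); print(s["tool_pos"],s["q"],s["force"]); v=(-.0003,.0304);P,R=tcp2(12,128,28,v,-.139); print(P); plan([(P,R)])
a=arm.camera("side")[:,:,::-1]; cv2.imwrite("pics/s6.png",cv2.resize(a[120:320,170:370],(600,600)))
E
```

```text
[ 0.5804 -0.1392  0.1539] [ 0.3802  0.4953 -0.26    2.1387  0.3016  0.2634 -1.6853] [ 0.0179 -0.3792 -8.0862]
[ 0.5835 -0.139   0.1547]
dpos [0.0032, -0.0002, 0.0001] turn [-0.0, 0.4, -0.0] | mm 3 deg 0
```

View pics/s6.png

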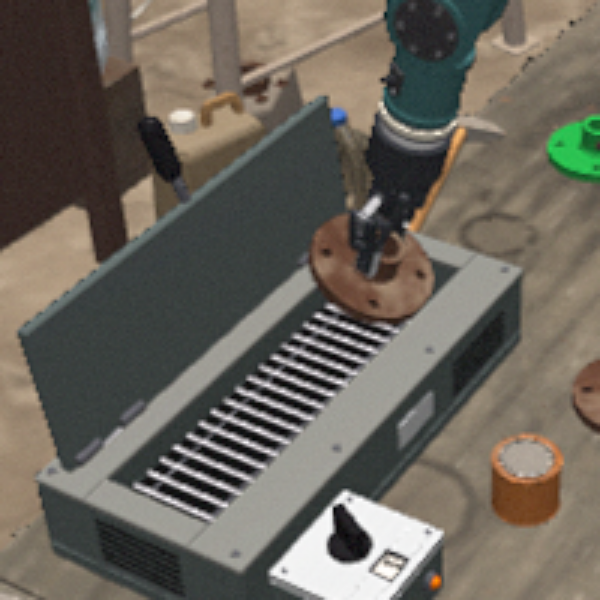

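The side view shows the flange tilted, its low front edge entering the slot and no contact. I'll continue, correcting x by 3 mm.

Call:
{"fn": "arm_command", "kwargs": {
  "deltas": [
    {"delta_pos": [0.0015, 0, 0.004], "turn": [0, 0.2, 0], "hand": 35},
    {"delta_pos": [0.001, 0, 0.0085], "turn": [0, 0.4, 0], "hand": 35},
    {"delta_pos": [0, 0, 0.0115], "turn": [0, 0.4, 0], "hand": 35},
    {"delta_pos": [-0.0026, 0, 0.013], "turn": [0, 0.4, 0], "hand": 35},
    {"delta_pos": [-0.005, 0, 0.0143], "turn": [0, 0.4, 0], "hand": 35}
  ]
}}

```text
t: 17.42
tool_pos: [0.5818, -0.139, 0.1393]
tool_rot: [[0.96, 0.0, 0.281], [0.0, -1.0, 0.001], [0.281, -0.001, -0.96]]
force: [-0.5, 0.1, -8.0]
finger_gap: 0.0416
gripper_force: 113.0
```

```bash
python3 - <<'E'
from path import *
s=arm.state(); print(s["tool_pos"],s["q"],s["force"]); v=(-.0003,.0304);P,R=tcp2(8,112,28,v,-.139); print(P); plan([(P,R)])
E
```

```text
[ 0.5818 -0.139   0.1393] [ 0.3597  0.5176 -0.2329  2.153   0.3157  0.2112 -1.6978] [-0.4783  0.0733 -8.0397]
[ 0.5795 -0.139   0.1387]
dpos [-0.0024, 0.0, -0.0001] turn [-0.1, -0.3, 0.0] | mm 2 deg 0
```

Call:
{"fn": "arm_command", "kwargs": {
  "deltas": [
    {"delta_pos": [-0.0055, 0, 0.0025], "turn": [0, -2.2, 0], "hand": 35},
    {"delta_pos": [-0.0098, 0, 0.005], "turn": [0, -4.3, 0], "hand": 35},
    {"delta_pos": [-0.0137, 0, 0.0077], "turn": [0, -6.3, 0], "hand": 35},
    {"delta_pos": [-0.0176, 0, 0.0103], "turn": [0, -8.3, 0], "hand": 35},
    {"delta_pos": [-0.0185, 0, 0.0135], "turn": [0, -12.3, 0], "hand": 35}
  ]
}}

```text
t: 18.05
tool_pos: [0.5672, -0.1392, 0.1212]
tool_rot: [[0.998, 0.0, 0.068], [-0.0, -1.0, 0.001], [0.068, -0.001, -0.998]]
force: [-0.7, 0.3, -9.5]
finger_gap: 0.0413
gripper_force: 112.9
```

Call:
{"fn": "arm_command", "kwargs": {
  "deltas": [
    {"delta_pos": [-0.0002, 0, 0.0035], "turn": [0, -4, 0], "hand": 35},
    {"delta_pos": [0.0017, 0, 0.0072], "turn": [0, -8, 0], "hand": 35},
    {"delta_pos": [0.0035, 0, 0.0111], "turn": [0, -12, 0], "hand": 35},
    {"delta_pos": [0.0053, 0, 0.0152], "turn": [0, -16, 0], "hand": 35},
    {"delta_pos": [0.0053, 0, 0.0152], "turn": [0, -16, 0], "hand": 35}
  ]
}}

```text
t: 18.68
tool_pos: [0.5775, -0.1387, 0.106]
tool_rot: [[0.98, 0.001, -0.201], [0.001, -1.0, 0.001], [-0.201, -0.001, -0.98]]
force: [0.4, -0.3, -8.9]
finger_gap: 0.0415
gripper_force: 113.1
```

```bash
python3 - <<'E'
from path import *
s=arm.state(); print(s["tool_pos"],s["q"],s["force"]); v=(-.0003,.0304);P,R=tcp2(-12,76,0,v,-.139); print(P); plan([(P,R)])
P,R=tcp2(-12,36,0,v,-.139);plan([(P,R)])
E
```

```text
[ 0.5775 -0.1387  0.106 ] [ 0.3217  0.6863 -0.2591  1.861   0.2481  0.8312 -1.655 ] [ 0.4339 -0.3392 -8.8653]
[ 0.5737 -0.139   0.1064]
dpos [-0.0038, 0.0003, 0.0004] turn [-0.1, -0.4, 0.1] | mm 4 deg 0
dpos [0.0042, 0.0004, 0.0396] turn [-0.1, -0.4, 0.1] | mm 40 deg 0
```

Call:
{"fn": "arm_command", "kwargs": {
  "deltas": [
    {"delta_pos": [0.0012, 0, 0.0075], "turn": [0, 0, 0], "hand": 35},
    {"delta_pos": [0.0025, 0, 0.015], "turn": [0, -0.2, 0], "hand": 35},
    {"delta_pos": [0.004, 0, 0.0225], "turn": [0, -0.3, 0], "hand": 35},
    {"delta_pos": [0.005, 0, 0.0295], "turn": [0, -0.4, 0], "hand": 35},
    {"delta_pos": [0.006, 0, 0.0345], "turn": [0, -0.4, 0], "hand": 35}
  ]
}}

```text
t: 19.3
tool_pos: [0.5731, -0.1389, 0.0711]
tool_rot: [[0.977, 0.0, -0.214], [0.001, -1.0, 0.001], [-0.214, -0.001, -0.977]]
force: [0.3, 0.1, -9.5]
finger_gap: 0.0414
gripper_force: 113.1
```

Call:
{"fn": "arm_command", "kwargs": {
  "deltas": [
    {"delta_pos": [0, 0, 0.001], "turn": [0, 0, 0], "hand": 35},
    {"delta_pos": [0, 0, 0.002], "turn": [0, 0, 0], "hand": 35},
    {"delta_pos": [0, 0, 0.003], "turn": [0, 0, 0], "hand": 35},
    {"delta_pos": [0, 0, 0.004], "turn": [0, 0, 0], "hand": 35},
    {"delta_pos": [0, 0, 0.004], "turn": [0, 0, 0], "hand": 35}
  ]
}}

```text
t: 19.92
tool_pos: [0.5724, -0.1389, 0.0678]
tool_rot: [[0.977, 0.0, -0.214], [0.001, -1.0, 0.001], [-0.214, -0.001, -0.977]]
force: [-0.3, 0.3, -7.7]
finger_gap: 0.0412
gripper_force: 113.1
```

```bash
python3 - <<'E'
from path import *
s=arm.state(); print(s["tool_pos"],s["tool_rot"],s["force"],s["wrist_torque"]); v=(-.0003,.0304)
P,R=tcp2(-12,36,0,v,-.139);plan([(P,R)])
E
```

```text
[ 0.5724 -0.1389  0.0678] [[ 0.9769  0.0004 -0.2139]
 [ 0.0006 -1.      0.0008]
 [-0.2139 -0.0009 -0.9769]] [-0.3081  0.3442 -7.7108] [ 0.0152 -0.6765  0.0193]
dpos [0.0016, 0.0001, 0.001] turn [-0.0, 0.4, 0.0] | mm 2 deg 0
```

Call:
{"fn": "arm_command", "kwargs": {
  "deltas": [
    {"delta_pos": [0, 0, 0.0005], "turn": [0, 0.3, 0], "hand": 35},
    {"delta_pos": [0, 0, 0.001], "turn": [0, 0.3, 0], "hand": 35},
    {"delta_pos": [0, 0, 0.0015], "turn": [0, 0.3, 0], "hand": 35},
    {"delta_pos": [0, 0, 0.002], "turn": [0, 0.3, 0], "hand": 35},
    {"delta_pos": [0, 0, 0.002], "turn": [0, 0.3, 0], "hand": 35}
  ]
}}

```text
t: 20.55
tool_pos: [0.5721, -0.1389, 0.0664]
tool_rot: [[0.978, 0.0, -0.209], [0.001, -1.0, 0.001], [-0.209, -0.001, -0.978]]
force: [-1.9, -0.0, -2.9]
finger_gap: 0.0414
gripper_force: 113.8
```

Call:
{"fn": "arm_command", "kwargs": {
  "deltas": [
    {"delta_pos": [0, 0, 0.0005], "turn": [0, 0, 0], "hand": 35},
    {"delta_pos": [0, 0, 0.001], "turn": [0, 0, 0], "hand": 35},
    {"delta_pos": [0, 0, 0.001], "turn": [0, 0, 0], "hand": 35},
    {"delta_pos": [0, 0, 0.001], "turn": [0, 0, 0], "hand": 35},
    {"delta_pos": [0, 0, 0.001], "turn": [0, 0, 0], "hand": 35}
  ]
}}

```text
t: 21.18
tool_pos: [0.5721, -0.1389, 0.0664]
tool_rot: [[0.978, 0.0, -0.209], [0.0, -1.0, 0.0], [-0.209, -0.0, -0.978]]
force: [-2.8, 1.1, 6.5]
finger_gap: 0.0417
gripper_force: 114.9
```

Call:
{"fn": "arm_command", "kwargs": {
  "deltas": [
    {"delta_pos": [0, 0, 0], "turn": [0, 0, 0], "hand": 55},
    {"delta_pos": [0, 0, 0], "turn": [0, 0, 0], "hand": 65},
    {"delta_pos": [0, 0, 0], "turn": [0, 0, 0], "hand": 75},
    {"delta_pos": [0, 0, 0], "turn": [0, 0, 0], "hand": 80},
    {"delta_pos": [0, 0, 0], "turn": [0, 0, 0], "hand": 80}
  ]
}}

```text
t: 21.8
tool_pos: [0.5718, -0.1389, 0.0647]
tool_rot: [[0.978, 0.0, -0.209], [0.001, -1.0, 0.001], [-0.209, -0.001, -0.978]]
force: [-0.1, -0.4, 0.3]
finger_gap: 0.0681
gripper_force: 0.0
```

Call:
{"fn": "arm_command", "kwargs": {
  "deltas": [
    {"delta_pos": [0, 0, -0.01], "turn": [0, 0, 0], "hand": 80},
    {"delta_pos": [0, 0, -0.03], "turn": [0, 0, 0], "hand": 80},
    {"delta_pos": [0, 0, -0.06], "turn": [0, 0, 0], "hand": 80},
    {"delta_pos": [0, 0, -0.1], "turn": [0, 0, 0], "hand": 90},
    {"delta_pos": [0, 0, -0.14], "turn": [0, 0, 0], "hand": 100}
  ]
}}

```text
t: 22.42
tool_pos: [0.6013, -0.139, 0.2036]
tool_rot: [[0.978, 0.001, -0.208], [0.001, -1.0, 0.001], [-0.208, -0.001, -0.978]]
force: [0.4, -0.6, -0.1]
finger_gap: 0.0853
gripper_force: 0.0
```

```bash
python3 - <<'E'
from path import *
s=arm.state(); print(s["tool_pos"],s["force"])
P,R=tcp(0,0,0,-12,-.268,ox=.346,gz=37); print(P)
plan([((.46,-.25,.27),R),(P-.11*R[:,2],R),(P,R)])
a=arm.camera("side")[:,:,::-1];cv2.imwrite("pics/s7.png",cv2.resize(a[120:320,170:370],(600,600)))
E
```

```text
[ 0.6013 -0.139   0.2036] [ 0.3814 -0.5659 -0.0809]
[ 0.3443 -0.268   0.0292]
dpos [-0.1521, 0.1109, -0.0356] turn [-0.0, 0.0, 0.0] | mm 192 deg 0
dpos [-0.063, 0.0181, 0.1496] turn [-0.0, 0.0, 0.0] | mm 163 deg 0
dpos [0.0, 0.0001, 0.11] turn [-0.0, 0.0, 0.0] | mm 110 deg 0
```

View pics/s7.png

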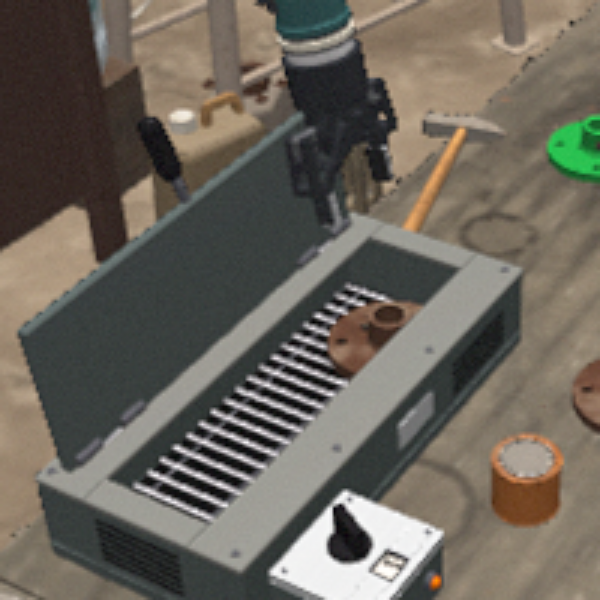

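The first flange lies flat, hub up, at the right-hand place. Next is the front rusty flange.

Call:
{"fn": "arm_command", "kwargs": {
  "deltas": [
    {"delta_pos": [-0.02, 0.01, -0.03], "turn": [0, 0, 0], "hand": 100},
    {"delta_pos": [-0.06, 0.04, -0.036], "turn": [0, 0, 0], "hand": 100},
    {"delta_pos": [-0.1, 0.07, -0.036], "turn": [0, 0, 0], "hand": 100},
    {"delta_pos": [-0.13, 0.095, -0.036], "turn": [0, 0, 0], "hand": 100},
    {"delta_pos": [-0.152, 0.111, -0.036], "turn": [0, 0, 0], "hand": 100}
  ]
}}

```text
t: 23.1
tool_pos: [0.4582, -0.2518, 0.2695]
tool_rot: [[0.978, -0.002, -0.208], [-0.002, -1.0, 0.0], [-0.208, 0.0, -0.978]]
force: [0.7, 0.1, 0.5]
finger_gap: 0.0854
gripper_force: 0.0
```

Call:
{"fn": "arm_command", "kwargs": {
  "deltas": [
    {"delta_pos": [-0.02, 0.006, 0.04], "turn": [0, 0, 0], "hand": 100},
    {"delta_pos": [-0.04, 0.012, 0.09], "turn": [0, 0, 0], "hand": 100},
    {"delta_pos": [-0.063, 0.018, 0.13], "turn": [0, 0, 0], "hand": 100},
    {"delta_pos": [-0.063, 0.018, 0.15], "turn": [0, 0, 0], "hand": 100},
    {"delta_pos": [-0.063, 0.018, 0.15], "turn": [0, 0, 0], "hand": 100}
  ]
}}

```text
t: 23.72
tool_pos: [0.3659, -0.2678, 0.1345]
tool_rot: [[0.977, -0.0, -0.211], [0.0, -1.0, 0.002], [-0.211, -0.002, -0.977]]
force: [1.0, -0.0, -0.1]
finger_gap: 0.0853
gripper_force: 0.0
```

Call:
{"fn": "arm_command", "kwargs": {
  "deltas": [
    {"delta_pos": [0, 0, 0], "turn": [0, 0, 0], "hand": 100},
    {"delta_pos": [0, 0, 0], "turn": [0, 0, 0], "hand": 100},
    {"delta_pos": [0, 0, 0], "turn": [0, 0, 0], "hand": 100},
    {"delta_pos": [0, 0, 0], "turn": [0, 0, 0], "hand": 100},
    {"delta_pos": [0, 0, 0], "turn": [0, 0, 0], "hand": 100}
  ]
}}

```text
t: 24.35
tool_pos: [0.3671, -0.2681, 0.1351]
tool_rot: [[0.978, 0.0, -0.209], [0.001, -1.0, 0.001], [-0.209, -0.001, -0.978]]
force: [0.0, -0.3, 0.0]
finger_gap: 0.0857
gripper_force: 0.0
```

```bash
python3 - <<'E'
from path import *
s=arm.state(); print(s["tool_pos"],s["tool_rot"].ravel(),s["q"])
c=arm.calibration("wrist"); im=arm.camera("wrist")[:,:,::-1]; disc(im,c); cv2.imwrite("pics/w8.png",im)
P,R=tcp(0,0,0,-12,-.268,ox=.346,gz=37)
plan([(P,R)])
E
```

```text
[ 0.3671 -0.2681  0.1351] [ 0.978   0.0005 -0.2085  0.0006 -1.      0.0007 -0.2085 -0.0008 -0.978 ] [ 0.627   0.5039 -0.2092  2.1767  0.2989  0.6856 -1.389 ]
disc [ 0.3562 -0.0513  0.0382]
disc [ 0.3335 -0.2272  0.0662]
dpos [-0.0001, -0.0, 0.1083] turn [-0.0, 0.0, 0.0] | mm 108 deg 0
```

View pics/w8.png

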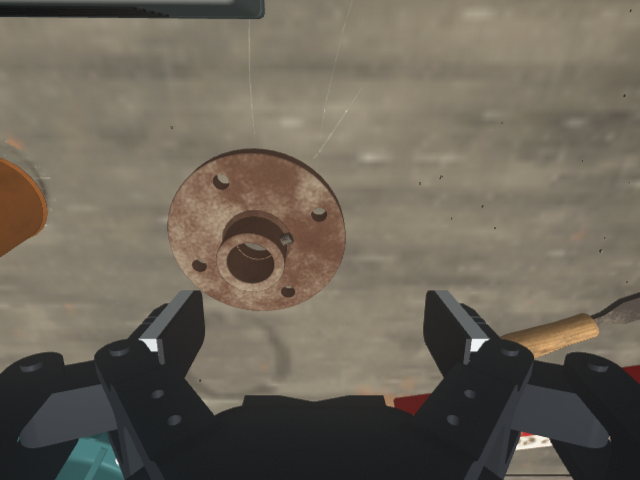

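```bash
python3 - <<'E'
from path import *
P,R=tcp(0,0,0,-12,-.2272,ox=.3335,gz=37); print(P, np.hypot(*(P-.11*R[:,2])[:2]),np.hypot(*P[:2]), ik(P,R,arm.state()["q"]))
plan([(P-.105*R[:,2],R),(P,R)])
E
```

```text
[ 0.3318 -0.2272  0.0292] 0.4212325848061123 0.40216344906412355 (array([ 0.4775,  0.6757, -0.0722,  2.3294,  0.3816,  0.3538, -1.5266]), np.float64(1.951305415583193e-07), np.float64(6.590118088821469e-06))
dpos [-0.0124, -0.0409, 0.0059] turn [-0.0, 0.0, 0.0] | mm 43 deg 0
dpos [0.0001, 0.0001, 0.105] turn [-0.0, 0.0, 0.0] | mm 105 deg 0
```

The flange was indeed knocked about 4 cm (hub ring at (250,258)), and it is still reachable. I'll shift over it, measure again, then grasp.

Call:
{"fn": "arm_command", "kwargs": {
  "deltas": [
    {"delta_pos": [-0.006, -0.02, 0], "turn": [0, 0, 0], "hand": 100},
    {"delta_pos": [-0.0125, -0.041, 0.006], "turn": [0, 0, 0], "hand": 100},
    {"delta_pos": [-0.0125, -0.041, 0.006], "turn": [0, 0, 0], "hand": 100},
    {"delta_pos": [-0.0125, -0.041, 0.006], "turn": [0, 0, 0], "hand": 100},
    {"delta_pos": [-0.0125, -0.041, 0.006], "turn": [0, 0, 0], "hand": 100}
  ]
}}

```text
t: 25.02
tool_pos: [0.354, -0.2277, 0.1319]
tool_rot: [[0.978, -0.0, -0.208], [-0.0, -1.0, 0.0], [-0.208, -0.0, -0.978]]
force: [-1.0, -0.5, 0.8]
finger_gap: 0.0855
gripper_force: 0.0
```

```bash
python3 - <<'E'
from path import *
c=arm.calibration("wrist"); im=arm.camera("wrist")[:,:,::-1]; disc(im,c); print(arm.state()["tool_pos"])
P,R=tcp(0,0,0,-12,-.2272,ox=.3335,gz=37); plan([(P,R)])
E
```

```text
disc [ 0.3574 -0.0475  0.038 ]
disc [ 0.333  -0.2264  0.0658]
[ 0.3539 -0.2277  0.1319]
dpos [-0.0003, -0.0005, 0.1051] turn [-0.0, 0.0, -0.0] | mm 105 deg 0
```

Call:
{"fn": "arm_command", "kwargs": {
  "deltas": [
    {"delta_pos": [0, -0.001, 0.03], "turn": [0, 0, 0], "hand": 100},
    {"delta_pos": [0, -0.001, 0.06], "turn": [0, 0, 0], "hand": 100},
    {"delta_pos": [-0.0005, -0.001, 0.085], "turn": [0, 0, 0], "hand": 100},
    {"delta_pos": [-0.0005, -0.001, 0.1], "turn": [0, 0, 0], "hand": 100},
    {"delta_pos": [-0.0005, -0.001, 0.105], "turn": [0, 0, 0], "hand": 100}
  ]
}}

```text
t: 25.7
tool_pos: [0.3309, -0.2263, 0.0284]
tool_rot: [[0.978, -0.0, -0.21], [-0.0, -1.0, 0.001], [-0.21, -0.001, -0.978]]
force: [-0.1, -0.1, 0.5]
finger_gap: 0.0857
gripper_force: 0.0
```

Call:
{"fn": "arm_command", "kwargs": {
  "deltas": [
    {"delta_pos": [0, 0, 0], "turn": [0, 0, 0], "hand": 70},
    {"delta_pos": [0, 0, 0], "turn": [0, 0, 0], "hand": 50},
    {"delta_pos": [0, 0, 0], "turn": [0, 0, 0], "hand": 35},
    {"delta_pos": [0, 0, 0], "turn": [0, 0, 0], "hand": 35},
    {"delta_pos": [0, 0, 0], "turn": [0, 0, 0], "hand": 35}
  ],
  "newtons": 110
}}

```text
t: 26.32
tool_pos: [0.3318, -0.2263, 0.0303]
tool_rot: [[0.978, 0.001, -0.207], [0.001, -1.0, -0.0], [-0.207, 0.0, -0.978]]
force: [0.1, 0.9, 9.3]
finger_gap: 0.0413
gripper_force: 110.6
```

Call:
{"fn": "arm_command", "kwargs": {
  "deltas": [
    {"delta_pos": [0, 0, 0], "turn": [0, 0, 0], "hand": 35},
    {"delta_pos": [0, 0, -0.005], "turn": [0, 0, 0], "hand": 35},
    {"delta_pos": [0, 0, -0.02], "turn": [0, 0, 0], "hand": 35},
    {"delta_pos": [0, 0, -0.05], "turn": [0, 0, 0], "hand": 35},
    {"delta_pos": [0, 0, -0.08], "turn": [0, 0, 0], "hand": 35}
  ]
}}

```text
t: 26.95
tool_pos: [0.3475, -0.2257, 0.108]
tool_rot: [[0.978, 0.0, -0.209], [0.001, -1.0, 0.002], [-0.209, -0.002, -0.978]]
force: [0.1, -0.3, -7.6]
finger_gap: 0.041
gripper_force: 113.2
```

```bash
python3 - <<'E'
from path import *
s=arm.state(); print(s["tool_pos"],s["force"],s["finger_gap"])
v=(-.0003,.0304); P0,R=tcp2(-90,215,0,v,-.1);P,R=tcp2(8,176,0,v,0.0005); Q=P+[0,0,.03]
plan([(P0,R),(Q,R),(P,R)])
E
```

```text
[ 0.3475 -0.2257  0.108 ] [ 0.0563 -0.2514 -7.5734] 0.041004426898908326
dpos [0.1163, -0.1259, -0.1652] turn [-0.1, 0.1, 0.0] | mm 238 deg 0
dpos [0.0978, -0.1005, -0.0115] turn [-0.0, -0.0, 0.0] | mm 141 deg 0
dpos [0.0062, 0.0, 0.0294] turn [-0.0, -0.0, 0.0] | mm 30 deg 0
```

Call:
{"fn": "arm_command", "kwargs": {
  "deltas": [
    {"delta_pos": [0.01, -0.01, -0.05], "turn": [0, 0, 0], "hand": 35},
    {"delta_pos": [0.03, -0.03, -0.09], "turn": [0, 0, 0], "hand": 35},
    {"delta_pos": [0.06, -0.06, -0.125], "turn": [0, 0, 0], "hand": 35},
    {"delta_pos": [0.09, -0.095, -0.15], "turn": [0, 0, 0], "hand": 35},
    {"delta_pos": [0.116, -0.126, -0.165], "turn": [0, 0, 0], "hand": 35}
  ]
}}

```text
t: 27.58
tool_pos: [0.4963, -0.0986, 0.2452]
tool_rot: [[0.978, 0.001, -0.207], [0.001, -1.0, 0.001], [-0.207, -0.001, -0.978]]
force: [-0.1, -0.5, -9.0]
finger_gap: 0.0412
gripper_force: 113.4
```

Call:
{"fn": "arm_command", "kwargs": {
  "deltas": [
    {"delta_pos": [0.025, -0.025, -0.003], "turn": [0, 0, 0], "hand": 35},
    {"delta_pos": [0.05, -0.05, -0.006], "turn": [0, 0, 0], "hand": 35},
    {"delta_pos": [0.075, -0.075, -0.009], "turn": [0, 0, 0], "hand": 35},
    {"delta_pos": [0.098, -0.1005, -0.0115], "turn": [0, 0, 0], "hand": 35},
    {"delta_pos": [0.098, -0.1005, -0.0115], "turn": [0, 0, 0], "hand": 35}
  ]
}}

```text
t: 28.2
tool_pos: [0.5943, 0.0045, 0.2342]
tool_rot: [[0.978, 0.005, -0.209], [0.006, -1.0, 0.004], [-0.209, -0.005, -0.978]]
force: [0.5, -0.4, -7.1]
finger_gap: 0.0415
gripper_force: 113.5
```

Call:
{"fn": "arm_command", "kwargs": {
  "deltas": [
    {"delta_pos": [0.002, 0, 0.01], "turn": [0, 0, 0], "hand": 35},
    {"delta_pos": [0.004, 0, 0.02], "turn": [0, 0, 0], "hand": 35},
    {"delta_pos": [0.006, 0, 0.0295], "turn": [0, 0, 0], "hand": 35},
    {"delta_pos": [0.006, 0, 0.0295], "turn": [0, 0, 0], "hand": 35},
    {"delta_pos": [0.006, 0, 0.0295], "turn": [0, 0, 0], "hand": 35}
  ]
}}

```text
t: 28.82
tool_pos: [0.5937, 0.0003, 0.2056]
tool_rot: [[0.978, 0.0, -0.208], [0.0, -1.0, 0.001], [-0.208, -0.001, -0.978]]
force: [0.4, -0.3, -6.8]
finger_gap: 0.0411
gripper_force: 113.4
```

```bash
python3 - <<'E'
from path import *
s=arm.state(); print(s["tool_pos"],s["q"]); c=arm.calibration("wrist"); im=arm.camera("wrist")[:,:,::-1]; disc(im,c,z=.189)
v=(-.0009,.0303); P,R=tcp2(8,176,0,v,0.0005); plan([(P,R)])
E
```

```text
[0.5937 0.0003 0.2056] [ 0.1651  0.5713 -0.3416  1.7962  0.1778  1.0185 -1.8252]
disc [ 0.5991 -0.026   0.0829]
dpos [-0.0009, -0.0001, -0.0002] turn [-0.1, -0.0, 0.0] | mm 1 deg 0
```

Call:
{"fn": "arm_command", "kwargs": {
  "deltas": [
    {"delta_pos": [-0.0004, 0, 0.0032], "turn": [0, 2, 0], "hand": 35},
    {"delta_pos": [-0.0004, 0, 0.0084], "turn": [0, 4, 0], "hand": 35},
    {"delta_pos": [-0.0007, 0, 0.0147], "turn": [0, 7, 0], "hand": 35},
    {"delta_pos": [0, 0, 0.0231], "turn": [0, 11, 0], "hand": 35},
    {"delta_pos": [0.0022, 0, 0.0312], "turn": [0, 14, 0], "hand": 35}
  ]
}}

```text
t: 29.5
tool_pos: [0.5885, 0.0005, 0.175]
tool_rot: [[0.999, 0.0, 0.035], [0.0, -1.0, 0.001], [0.035, -0.001, -0.999]]
force: [0.5, -0.3, -8.2]
finger_gap: 0.0411
gripper_force: 113.4
```

Call:
{"fn": "arm_command", "kwargs": {
  "deltas": [
    {"delta_pos": [-0.0008, 0, 0.0064], "turn": [0, 3, 0], "hand": 35},
    {"delta_pos": [-0.0029, 0, 0.0111], "turn": [0, 7, 0], "hand": 35},
    {"delta_pos": [-0.005, 0, 0.0158], "turn": [0, 11, 0], "hand": 35},
    {"delta_pos": [-0.0066, 0, 0.0205], "turn": [0, 14, 0], "hand": 35},
    {"delta_pos": [-0.0066, 0, 0.0205], "turn": [0, 14, 0], "hand": 35}
  ]
}}

```text
t: 30.12
tool_pos: [0.5808, 0.0004, 0.1533]
tool_rot: [[0.963, 0.001, 0.27], [0.001, -1.0, -0.001], [0.27, 0.001, -0.963]]
force: [-1.4, -0.2, -7.9]
finger_gap: 0.0415
gripper_force: 113.4
```

Call:
{"fn": "arm_command", "kwargs": {
  "deltas": [
    {"delta_pos": [-0.001, 0, 0.004], "turn": [0, 0.2, 0], "hand": 35},
    {"delta_pos": [-0.0015, 0, 0.0085], "turn": [0, 0.2, 0], "hand": 35},
    {"delta_pos": [-0.0023, 0, 0.0115], "turn": [0, 0.2, 0], "hand": 35},
    {"delta_pos": [-0.0045, 0, 0.013], "turn": [0, 0.2, 0], "hand": 35},
    {"delta_pos": [-0.007, 0, 0.0143], "turn": [0, 0.2, 0], "hand": 35}
  ]
}}

```text
t: 30.75
tool_pos: [0.5804, 0.0004, 0.1379]
tool_rot: [[0.961, 0.0, 0.278], [-0.0, -1.0, 0.001], [0.278, -0.001, -0.961]]
force: [0.8, 0.0, -7.5]
finger_gap: 0.0412
gripper_force: 113.5
```

```bash
python3 - <<'E'
from path import *
s=arm.state(); print(s["tool_pos"],s["q"],s["force"]); v=(-.0009,.0303);P,R=tcp2(8,112,28,v,.0005); print(P); plan([(P,R)])
E
```

```text
[0.5804 0.0004 0.1379] [-0.0089  0.4958 -0.1088  2.1998  0.4373  0.1845 -2.0878] [ 0.7873  0.0344 -7.5245]
[0.579  0.0005 0.1383]
dpos [-0.0012, -0.0001, -0.0008] turn [-0.1, -0.1, -0.0] | mm 1 deg 0
```

Call:
{"fn": "arm_command", "kwargs": {
  "deltas": [
    {"delta_pos": [-0.0045, 0, 0.0025], "turn": [0, -2, 0], "hand": 35},
    {"delta_pos": [-0.0085, 0, 0.005], "turn": [0, -4, 0], "hand": 35},
    {"delta_pos": [-0.0125, 0, 0.0077], "turn": [0, -6, 0], "hand": 35},
    {"delta_pos": [-0.0165, 0, 0.0103], "turn": [0, -8, 0], "hand": 35},
    {"delta_pos": [-0.0175, 0, 0.0135], "turn": [0, -12, 0], "hand": 35}
  ]
}}

```text
t: 31.38
tool_pos: [0.5663, 0.0003, 0.1201]
tool_rot: [[0.998, 0.001, 0.07], [0.0, -1.0, 0.001], [0.07, -0.001, -0.998]]
force: [0.1, -0.2, -7.7]
finger_gap: 0.041
gripper_force: 113.4
```

Call:
{"fn": "arm_command", "kwargs": {
  "deltas": [
    {"delta_pos": [-0.0002, 0, 0.0035], "turn": [0, -4, 0], "hand": 35},
    {"delta_pos": [0.0017, 0, 0.0072], "turn": [0, -8, 0], "hand": 35},
    {"delta_pos": [0.0035, 0, 0.0111], "turn": [0, -12, 0], "hand": 35},
    {"delta_pos": [0.0053, 0, 0.0152], "turn": [0, -16.2, 0], "hand": 35},
    {"delta_pos": [0.0053, 0, 0.0152], "turn": [0, -16.2, 0], "hand": 35}
  ]
}}

```text
t: 32.0
tool_pos: [0.5765, 0.0003, 0.1048]
tool_rot: [[0.979, -0.001, -0.204], [-0.001, -1.0, 0.002], [-0.204, -0.002, -0.979]]
force: [-0.6, 0.0, -7.4]
finger_gap: 0.0411
gripper_force: 113.5
```

Call:
{"fn": "arm_command", "kwargs": {
  "deltas": [
    {"delta_pos": [0.0012, 0, 0.0075], "turn": [0, 0, 0], "hand": 35},
    {"delta_pos": [0.0025, 0, 0.015], "turn": [0, 0, 0], "hand": 35},
    {"delta_pos": [0.004, 0, 0.0225], "turn": [0, 0, 0], "hand": 35},
    {"delta_pos": [0.005, 0, 0.0295], "turn": [0, 0, 0], "hand": 35},
    {"delta_pos": [0.006, 0, 0.0345], "turn": [0, 0, 0], "hand": 35}
  ]
}}

```text
t: 32.62
tool_pos: [0.5723, 0.0006, 0.07]
tool_rot: [[0.978, 0.0, -0.209], [0.001, -1.0, 0.001], [-0.209, -0.001, -0.978]]
force: [0.4, 0.1, -8.1]
finger_gap: 0.0409
gripper_force: 113.5
```

Call:
{"fn": "arm_command", "kwargs": {
  "deltas": [
    {"delta_pos": [0, 0, 0.001], "turn": [0, 0, 0], "hand": 35},
    {"delta_pos": [0, 0, 0.002], "turn": [0, 0, 0], "hand": 35},
    {"delta_pos": [0, 0, 0.003], "turn": [0, 0, 0], "hand": 35},
    {"delta_pos": [0, 0, 0.004], "turn": [0, 0, 0], "hand": 35},
    {"delta_pos": [0, 0, 0.004], "turn": [0, 0, 0], "hand": 35}
  ]
}}

```text
t: 33.25
tool_pos: [0.5718, 0.0006, 0.0667]
tool_rot: [[0.978, 0.0, -0.208], [0.001, -1.0, 0.001], [-0.208, -0.001, -0.978]]
force: [0.1, -0.4, -8.1]
finger_gap: 0.0409
gripper_force: 113.5
```

```bash
python3 - <<'E'
from path import *
s=arm.state(); print(s["tool_pos"],s["q"],s["force"]); v=(-.0009,.0303);P,R=tcp2(-12,36,0,v,.0005); print(P); plan([(P,R)])
E
```

```text
[0.5718 0.0006 0.0667] [ 0.1446  0.7339 -0.3156  1.9147  0.2728  0.7495 -1.9073] [ 0.0936 -0.4205 -8.1253]
[0.5731 0.0005 0.0663]
dpos [0.0014, 0.0001, 0.0001] turn [-0.0, 0.0, 0.0] | mm 1 deg 0
```

Call:
{"fn": "arm_command", "kwargs": {
  "deltas": [
    {"delta_pos": [0, 0, 0.0005], "turn": [0, 0, 0], "hand": 35},
    {"delta_pos": [0, 0, 0.001], "turn": [0, 0, 0], "hand": 35},
    {"delta_pos": [0, 0, 0.0015], "turn": [0, 0, 0], "hand": 35},
    {"delta_pos": [0, 0, 0.002], "turn": [0, 0, 0], "hand": 35},
    {"delta_pos": [0, 0, 0.002], "turn": [0, 0, 0], "hand": 35}
  ]
}}

```text
t: 33.88
tool_pos: [0.5717, 0.0006, 0.0665]
tool_rot: [[0.978, 0.0, -0.208], [0.0, -1.0, 0.0], [-0.208, -0.0, -0.978]]
force: [-1.7, 0.4, 7.9]
finger_gap: 0.0412
gripper_force: 115.3
```

Contact made. Release, retreat, and go to the steel flange.

Call:
{"fn": "arm_command", "kwargs": {
  "deltas": [
    {"delta_pos": [0, 0, 0], "turn": [0, 0, 0], "hand": 55},
    {"delta_pos": [0, 0, 0], "turn": [0, 0, 0], "hand": 65},
    {"delta_pos": [0, 0, 0], "turn": [0, 0, 0], "hand": 75},
    {"delta_pos": [0, 0, 0], "turn": [0, 0, 0], "hand": 80},
    {"delta_pos": [0, 0, 0], "turn": [0, 0, 0], "hand": 80}
  ]
}}

```text
t: 34.5
tool_pos: [0.5713, 0.0006, 0.0646]
tool_rot: [[0.978, 0.0, -0.209], [0.001, -1.0, 0.001], [-0.209, -0.001, -0.978]]
force: [0.1, 0.2, 0.4]
finger_gap: 0.0682
gripper_force: 0.0
```

Call:
{"fn": "arm_command", "kwargs": {
  "deltas": [
    {"delta_pos": [0, 0, -0.01], "turn": [0, 0, 0], "hand": 80},
    {"delta_pos": [0, 0, -0.03], "turn": [0, 0, 0], "hand": 80},
    {"delta_pos": [0, 0, -0.06], "turn": [0, 0, 0], "hand": 80},
    {"delta_pos": [0, 0, -0.1], "turn": [0, 0, 0], "hand": 90},
    {"delta_pos": [0, 0, -0.14], "turn": [0, 0, 0], "hand": 100}
  ]
}}

```text
t: 35.12
tool_pos: [0.6007, 0.0005, 0.2034]
tool_rot: [[0.978, 0.0, -0.208], [0.001, -1.0, 0.001], [-0.208, -0.001, -0.978]]
force: [0.4, 0.6, -0.6]
finger_gap: 0.0856
gripper_force: 0.0
```

```bash
python3 - <<'E'
from path import *
P,R=tcp(0,0,0,-12,.4155,ox=.4495,gz=37); print(P, ik(P,R,arm.state()["q"]))
plan([((.56,.18,.27),R),(P-.15*R[:,2],R)])
E
```

```text
[0.4478 0.4155 0.0292] (array([-0.5481,  0.8081, -0.3042,  1.8654,  0.1194,  0.6465, -2.45  ]), np.float64(2.1583549511703557e-07), np.float64(9.136491655883163e-06))
dpos [-0.0536, -0.1796, -0.0565] turn [-0.1, 0.0, 0.0] | mm 196 deg 0
dpos [-0.0594, -0.2357, 0.1088] turn [0.0, 0.0, 0.0] | mm 266 deg 0
```

Call:
{"fn": "arm_command", "kwargs": {
  "deltas": [
    {"delta_pos": [-0.01, -0.03, -0.03], "turn": [0, 0, 0], "hand": 100},
    {"delta_pos": [-0.02, -0.07, -0.05], "turn": [0, 0, 0], "hand": 100},
    {"delta_pos": [-0.03, -0.11, -0.056], "turn": [0, 0, 0], "hand": 100},
    {"delta_pos": [-0.042, -0.145, -0.056], "turn": [0, 0, 0], "hand": 100},
    {"delta_pos": [-0.054, -0.18, -0.056], "turn": [0, 0, 0], "hand": 100}
  ]
}}

```text
t: 35.75
tool_pos: [0.5589, 0.1816, 0.2688]
tool_rot: [[0.978, 0.001, -0.208], [0.001, -1.0, 0.001], [-0.208, -0.001, -0.978]]
force: [0.7, -0.5, 0.0]
finger_gap: 0.0851
gripper_force: 0.0
```

Call:
{"fn": "arm_command", "kwargs": {
  "deltas": [
    {"delta_pos": [-0.012, -0.05, 0.015], "turn": [0, 0, 0], "hand": 100},
    {"delta_pos": [-0.025, -0.1, 0.035], "turn": [0, 0, 0], "hand": 100},
    {"delta_pos": [-0.038, -0.15, 0.06], "turn": [0, 0, 0], "hand": 100},
    {"delta_pos": [-0.05, -0.2, 0.085], "turn": [0, 0, 0], "hand": 100},
    {"delta_pos": [-0.0595, -0.2355, 0.109], "turn": [0, 0, 0], "hand": 100}
  ]
}}

```text
t: 36.38
tool_pos: [0.4769, 0.4189, 0.1741]
tool_rot: [[0.978, 0.003, -0.208], [0.003, -1.0, 0.002], [-0.208, -0.003, -0.978]]
force: [1.2, -0.7, -0.2]
finger_gap: 0.0851
gripper_force: 0.0
```

Call:
{"fn": "arm_command", "kwargs": {
  "deltas": [
    {"delta_pos": [0, 0, 0], "turn": [0, 0, 0], "hand": 100},
    {"delta_pos": [0, 0, 0], "turn": [0, 0, 0], "hand": 100},
    {"delta_pos": [0, 0, 0], "turn": [0, 0, 0], "hand": 100},
    {"delta_pos": [0, 0, 0], "turn": [0, 0, 0], "hand": 100},
    {"delta_pos": [0, 0, 0], "turn": [0, 0, 0], "hand": 100}
  ]
}}

```text
t: 37.0
tool_pos: [0.4789, 0.4153, 0.1742]
tool_rot: [[0.978, -0.001, -0.208], [-0.001, -1.0, 0.001], [-0.208, -0.001, -0.978]]
force: [-0.0, -1.1, 0.4]
finger_gap: 0.0853
gripper_force: 0.0
```

```bash
python3 - <<'E'
from path import *
s=arm.state(); print(s["tool_pos"],s["tool_rot"].ravel()); np.save("w9.npy",arm.calibration("wrist")); im=arm.camera("wrist")[:,:,::-1]; cv2.imwrite("pics/w9.png",im)
E
```

```text
[0.4789 0.4153 0.1742] [ 0.9781 -0.0009 -0.2081 -0.0007 -1.      0.0011 -0.2081 -0.001  -0.9781]
```

View pics/w9.png

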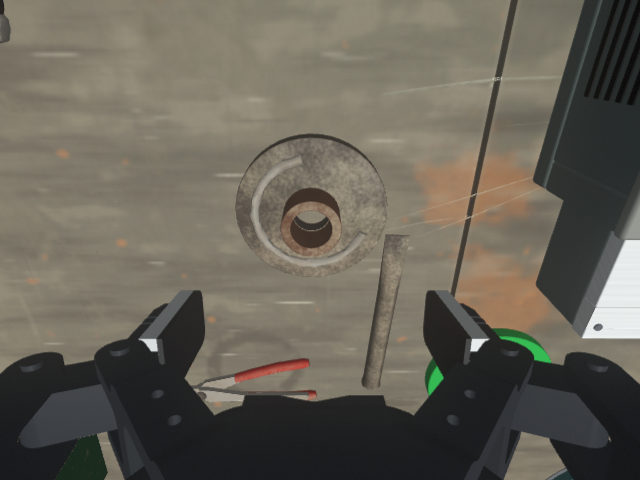

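The steel flange's disc spans columns 236–387 and rows about 138–277, with its hub ring at (310,229). The chisel's end, at (398,238), is just right of it.

```bash
python3 - <<'E'
from path import *
c=np.load("w9.npy",allow_pickle=True).item()
a=plane("wrist",311,138,.014,c);b=plane("wrist",311,277,.014,c);l=plane("wrist",236,207,.014,c);r=plane("wrist",387,207,.014,c)
print(a,b,(a+b)/2,np.linalg.norm(a-b),(l+r)/2,np.linalg.norm(l-r)); print("hub",plane("wrist",310.5,229,.044,c),"chisel end",plane("wrist",397,240,.018,c),plane("wrist",371,387,.018,c))
im=cv2.imread("pics/w9.png"); g=cv2.cvtColor(im,cv2.COLOR_BGR2GRAY); print(g[125:145,311].tolist(),g[268:285,311].tolist())
P,R=tcp(0,0,0,-12,(l+r)[1]/2,ox=(a+b)[0]/2,gz=37); print(P);plan([(P,R)])
E
```

```text
[0.5094 0.417  0.014 ] [0.3862 0.4174 0.014 ] [0.4478 0.4172 0.014 ] 0.12317601882855711 [0.454  0.4168 0.014 ] 0.12238223768435669
hub [0.4489 0.4174 0.044 ] chisel end [0.4258 0.3454 0.018 ] [0.2503 0.3547 0.018 ]
[129, 129, 129, 129, 129, 129, 128, 128, 97, 59, 51, 52, 70, 96, 106, 110, 115, 114, 114, 120] [122, 123, 123, 126, 129, 129, 124, 125, 117, 125, 127, 127, 126, 125, 125, 125, 123]
[0.4461 0.4168 0.0292]
dpos [-0.0017, -0.0011, 0.1485] turn [-0.1, 0.0, -0.0] | mm 149 deg 0
```

Call:
{"fn": "arm_command", "kwargs": {
  "deltas": [
    {"delta_pos": [0, -0.001, 0.04], "turn": [0, 0, 0], "hand": 80},
    {"delta_pos": [0, -0.0015, 0.08], "turn": [0, 0, 0], "hand": 80},
    {"delta_pos": [0, -0.0015, 0.11], "turn": [0, 0, 0], "hand": 80},
    {"delta_pos": [0, -0.0015, 0.135], "turn": [0, 0, 0], "hand": 80},
    {"delta_pos": [0, -0.0015, 0.1485], "turn": [0, 0, 0], "hand": 80}
  ]
}}

```text
t: 37.67
tool_pos: [0.4466, 0.4171, 0.0274]
tool_rot: [[0.978, 0.0, -0.21], [0.0, -1.0, -0.0], [-0.21, 0.0, -0.978]]
force: [-0.2, -0.2, -0.3]
finger_gap: 0.0684
gripper_force: 0.0
```

Call:
{"fn": "arm_command", "kwargs": {
  "deltas": [
    {"delta_pos": [0, 0, 0], "turn": [0, 0, 0], "hand": 70},
    {"delta_pos": [0, 0, 0], "turn": [0, 0, 0], "hand": 50},
    {"delta_pos": [0, 0, 0], "turn": [0, 0, 0], "hand": 35},
    {"delta_pos": [0, 0, 0], "turn": [0, 0, 0], "hand": 35},
    {"delta_pos": [0, 0, 0], "turn": [0, 0, 0], "hand": 35}
  ],
  "newtons": 110
}}

```text
t: 38.3
tool_pos: [0.4482, 0.4179, 0.0302]
tool_rot: [[0.978, 0.0, -0.207], [0.0, -1.0, 0.002], [-0.207, -0.002, -0.978]]
force: [0.0, -1.3, 5.7]
finger_gap: 0.0425
gripper_force: 111.5
```

Call:
{"fn": "arm_command", "kwargs": {
  "deltas": [
    {"delta_pos": [0, 0, 0], "turn": [0, 0, 0], "hand": 35},
    {"delta_pos": [0, 0, -0.005], "turn": [0, 0, 0], "hand": 35},
    {"delta_pos": [0, 0, -0.02], "turn": [0, 0, 0], "hand": 35},
    {"delta_pos": [0, 0, -0.05], "turn": [0, 0, 0], "hand": 35},
    {"delta_pos": [0, 0, -0.08], "turn": [0, 0, 0], "hand": 35}
  ]
}}

```text
t: 38.92
tool_pos: [0.464, 0.4169, 0.1074]
tool_rot: [[0.978, 0.0, -0.209], [0.0, -1.0, 0.0], [-0.209, -0.0, -0.978]]
force: [-0.6, 1.3, -7.4]
finger_gap: 0.0423
gripper_force: 113.2
```

```bash
python3 - <<'E'
from path import *
s=arm.state(); print(s["tool_pos"],s["force"],s["finger_gap"])
v=(-.0009,.0303); P0,R=tcp2(-80,215,0,v,.33);P,R=tcp2(8,176,0,v,0.140); Q=P+[0,0,.03]
plan([(P0,R),(Q,R),(P,R)])
E
```

```text
[0.464  0.4169 0.1074] [-0.6494  1.3175 -7.421 ] 0.042292556587481926
dpos [0.0113, 0.0869, -0.1435] turn [-0.0, 0.1, 0.0] | mm 168 deg 0
dpos [0.0878, 0.19, -0.0095] turn [-0.0, -0.0, 0.0] | mm 210 deg 0
dpos [0.0063, 0.0001, 0.0294] turn [-0.0, -0.0, 0.0] | mm 30 deg 0
```

Call:
{"fn": "arm_command", "kwargs": {
  "deltas": [
    {"delta_pos": [0.001, 0.005, -0.045], "turn": [0, 0, 0], "hand": 35},
    {"delta_pos": [0.003, 0.02, -0.09], "turn": [0, 0, 0], "hand": 35},
    {"delta_pos": [0.005, 0.04, -0.12], "turn": [0, 0, 0], "hand": 35},
    {"delta_pos": [0.008, 0.065, -0.138], "turn": [0, 0, 0], "hand": 35},
    {"delta_pos": [0.0115, 0.087, -0.1435], "turn": [0, 0, 0], "hand": 35}
  ]
}}

```text
t: 39.55
tool_pos: [0.5058, 0.3292, 0.2458]
tool_rot: [[0.978, 0.0, -0.207], [0.0, -1.0, 0.002], [-0.207, -0.002, -0.978]]
force: [0.6, 0.2, -7.6]
finger_gap: 0.0422
gripper_force: 113.2
```

Call:
{"fn": "arm_command", "kwargs": {
  "deltas": [
    {"delta_pos": [0.02, 0.045, -0.002], "turn": [0, 0, 0], "hand": 35},
    {"delta_pos": [0.04, 0.09, -0.005], "turn": [0, 0, 0], "hand": 35},
    {"delta_pos": [0.065, 0.14, -0.008], "turn": [0, 0, 0], "hand": 35},
    {"delta_pos": [0.088, 0.19, -0.0095], "turn": [0, 0, 0], "hand": 35},
    {"delta_pos": [0.088, 0.19, -0.0095], "turn": [0, 0, 0], "hand": 35}
  ]
}}

```text
t: 40.17
tool_pos: [0.5954, 0.1306, 0.2331]
tool_rot: [[0.978, -0.011, -0.21], [-0.012, -1.0, -0.004], [-0.209, 0.007, -0.978]]
force: [-0.8, 0.7, -7.5]
finger_gap: 0.042
gripper_force: 113.5
```

Call:
{"fn": "arm_command", "kwargs": {
  "deltas": [
    {"delta_pos": [0.002, 0, 0.01], "turn": [0, 0, 0], "hand": 35},
    {"delta_pos": [0.004, 0, 0.02], "turn": [0, 0, 0], "hand": 35},
    {"delta_pos": [0.006, 0, 0.0295], "turn": [0, 0, 0], "hand": 35},
    {"delta_pos": [0.006, 0, 0.0295], "turn": [0, 0, 0], "hand": 35},
    {"delta_pos": [0.006, 0, 0.0295], "turn": [0, 0, 0], "hand": 35}
  ]
}}

```text
t: 40.8
tool_pos: [0.5931, 0.1409, 0.2054]
tool_rot: [[0.978, 0.001, -0.209], [0.001, -1.0, 0.001], [-0.209, -0.001, -0.978]]
force: [0.5, 0.6, -7.1]
finger_gap: 0.0422
gripper_force: 113.5
```

```bash
python3 - <<'E'
from path import *
s=arm.state(); print(s["tool_pos"],s["q"])
v=(.0002,.0302); P,R=tcp2(8,176,0,v,0.140); plan([(P,R)])
t=arm.camera("top")[:,:,::-1]; g=cv2.cvtColor(np.ascontiguousarray(t),cv2.COLOR_BGR2GRAY); print(g[195,205:235].tolist(),[plane("top",u,195,.11)[1].round(4) for u in(215,222,225)])
E
```

```text
[0.5931 0.1409 0.2054] [-0.005   0.5977 -0.4072  1.7607  0.1737  1.0283 -2.0445]
dpos [0.0009, 0.0009, -0.0011] turn [-0.0, 0.0, 0.1] | mm 2 deg 0
[94, 97, 102, 55, 79, 82, 75, 138, 143, 121, 82, 44, 25, 35, 41, 44, 47, 50, 53, 53, 57, 58, 59, 60, 63, 63, 63, 65, 65, 64] [np.float64(0.2329), np.float64(0.2097), np.float64(0.1998)]
```

Call:
{"fn": "arm_command", "kwargs": {
  "deltas": [
    {"delta_pos": [0, 0, 0.0025], "turn": [0, 2, 0], "hand": 35},
    {"delta_pos": [0, 0, 0.0075], "turn": [0, 4, 0], "hand": 35},
    {"delta_pos": [0, 0.0005, 0.014], "turn": [0, 7, 0], "hand": 35},
    {"delta_pos": [0.001, 0.001, 0.0225], "turn": [0, 11, 0], "hand": 35},
    {"delta_pos": [0.003, 0.001, 0.0305], "turn": [0, 14, 0], "hand": 35}
  ]
}}

```text
t: 41.48
tool_pos: [0.589, 0.1395, 0.1753]
tool_rot: [[0.999, 0.0, 0.035], [0.0, -1.0, 0.001], [0.035, -0.001, -0.999]]
force: [0.9, -0.1, -7.3]
finger_gap: 0.0422
gripper_force: 113.5
```

Call:
{"fn": "arm_command", "kwargs": {
  "deltas": [
    {"delta_pos": [-0.0008, 0, 0.0064], "turn": [0, 3, 0], "hand": 35},
    {"delta_pos": [-0.0029, 0, 0.0111], "turn": [0, 7, 0], "hand": 35},
    {"delta_pos": [-0.005, 0, 0.0158], "turn": [0, 11, 0], "hand": 35},
    {"delta_pos": [-0.0066, 0, 0.0205], "turn": [0, 14, 0], "hand": 35},
    {"delta_pos": [-0.0066, 0, 0.0205], "turn": [0, 14, 0], "hand": 35}
  ]
}}

```text
t: 42.1
tool_pos: [0.5814, 0.1397, 0.1538]
tool_rot: [[0.963, 0.002, 0.271], [0.002, -1.0, -0.001], [0.271, 0.002, -0.963]]
force: [-0.6, -0.1, -8.1]
finger_gap: 0.0421
gripper_force: 113.6
```

Call:
{"fn": "arm_command", "kwargs": {
  "deltas": [
    {"delta_pos": [-0.001, 0, 0.004], "turn": [0, 0.2, 0], "hand": 35},
    {"delta_pos": [-0.0015, 0, 0.0085], "turn": [0, 0.2, 0], "hand": 35},
    {"delta_pos": [-0.0023, 0, 0.0115], "turn": [0, 0.2, 0], "hand": 35},
    {"delta_pos": [-0.0045, 0, 0.013], "turn": [0, 0.2, 0], "hand": 35},
    {"delta_pos": [-0.007, 0, 0.0143], "turn": [0, 0.2, 0], "hand": 35}
  ]
}}

```text
t: 42.72
tool_pos: [0.5808, 0.1394, 0.1383]
tool_rot: [[0.961, 0.0, 0.278], [-0.0, -1.0, 0.001], [0.278, -0.001, -0.961]]
force: [-0.5, -0.5, -7.3]
finger_gap: 0.0424
gripper_force: 113.6
```

```bash
python3 - <<'E'
from path import *
s=arm.state(); print(s["tool_pos"],s["q"],s["force"]); v=(.0002,.0302);P,R=tcp2(8,112,28,v,.14); print(P); plan([(P,R)])
E
```

```text
[0.5808 0.1394 0.1383] [-0.3116  0.5111 -0.0645  2.1596  0.566   0.2437 -2.4696] [-0.5223 -0.5144 -7.3348]
[0.58   0.14   0.1388]
dpos [-0.0006, -0.0006, -0.0007] turn [-0.0, -0.1, -0.0] | mm 1 deg 0
```

Call:
{"fn": "arm_command", "kwargs": {
  "deltas": [
    {"delta_pos": [-0.0045, 0, 0.0025], "turn": [0, -2, 0], "hand": 35},
    {"delta_pos": [-0.0085, 0, 0.005], "turn": [0, -4, 0], "hand": 35},
    {"delta_pos": [-0.0125, 0, 0.0077], "turn": [0, -6, 0], "hand": 35},
    {"delta_pos": [-0.0165, 0, 0.0103], "turn": [0, -8, 0], "hand": 35},
    {"delta_pos": [-0.0175, 0, 0.0135], "turn": [0, -12, 0], "hand": 35}
  ]
}}

```text
t: 43.35
tool_pos: [0.5667, 0.1394, 0.1205]
tool_rot: [[0.998, 0.001, 0.07], [0.001, -1.0, 0.0], [0.07, -0.0, -0.998]]
force: [0.4, -0.8, -8.0]
finger_gap: 0.0424
gripper_force: 113.5
```

Call:
{"fn": "arm_command", "kwargs": {
  "deltas": [
    {"delta_pos": [-0.0002, 0, 0.0035], "turn": [0, -4, 0], "hand": 35},
    {"delta_pos": [0.0017, 0, 0.0072], "turn": [0, -8, 0], "hand": 35},
    {"delta_pos": [0.0035, 0, 0.0111], "turn": [0, -12, 0], "hand": 35},
    {"delta_pos": [0.0053, 0, 0.0152], "turn": [0, -16.2, 0], "hand": 35},
    {"delta_pos": [0.0053, 0, 0.0152], "turn": [0, -16.2, 0], "hand": 35}
  ]
}}

```text
t: 43.98
tool_pos: [0.5768, 0.1387, 0.105]
tool_rot: [[0.979, -0.002, -0.205], [-0.002, -1.0, 0.002], [-0.205, -0.001, -0.979]]
force: [-0.1, 0.3, -8.1]
finger_gap: 0.0424
gripper_force: 113.6
```

Call:
{"fn": "arm_command", "kwargs": {
  "deltas": [
    {"delta_pos": [0.0012, 0, 0.0075], "turn": [0, 0, 0], "hand": 35},
    {"delta_pos": [0.0025, 0, 0.015], "turn": [0, 0, 0], "hand": 35},
    {"delta_pos": [0.004, 0, 0.0225], "turn": [0, 0, 0], "hand": 35},
    {"delta_pos": [0.005, 0, 0.0295], "turn": [0, 0, 0], "hand": 35},
    {"delta_pos": [0.006, 0, 0.0345], "turn": [0, 0, 0], "hand": 35}
  ]
}}

```text
t: 44.6
tool_pos: [0.5726, 0.1395, 0.0703]
tool_rot: [[0.978, 0.001, -0.209], [0.001, -1.0, 0.001], [-0.209, -0.001, -0.978]]
force: [0.2, -0.4, -6.5]
finger_gap: 0.0421
gripper_force: 113.6
```

Call:
{"fn": "arm_command", "kwargs": {
  "deltas": [
    {"delta_pos": [0, 0, 0.001], "turn": [0, 0, 0], "hand": 35},
    {"delta_pos": [0, 0, 0.002], "turn": [0, 0, 0], "hand": 35},
    {"delta_pos": [0, 0, 0.003], "turn": [0, 0, 0], "hand": 35},
    {"delta_pos": [0, 0, 0.004], "turn": [0, 0, 0], "hand": 35},
    {"delta_pos": [0, 0, 0.004], "turn": [0, 0, 0], "hand": 35}
  ]
}}

```text
t: 45.22
tool_pos: [0.572, 0.1395, 0.067]
tool_rot: [[0.978, 0.0, -0.209], [0.001, -1.0, 0.001], [-0.209, -0.001, -0.978]]
force: [0.0, 0.9, -8.1]
finger_gap: 0.0421
gripper_force: 113.6
```

Call:
{"fn": "arm_command", "kwargs": {
  "deltas": [
    {"delta_pos": [0, 0, 0.0005], "turn": [0, 0, 0], "hand": 35},
    {"delta_pos": [0, 0, 0.001], "turn": [0, 0, 0], "hand": 35},
    {"delta_pos": [0, 0, 0.0015], "turn": [0, 0, 0], "hand": 35},
    {"delta_pos": [0, 0, 0.002], "turn": [0, 0, 0], "hand": 35},
    {"delta_pos": [0, 0, 0.002], "turn": [0, 0, 0], "hand": 35}
  ]
}}

```text
t: 45.85
tool_pos: [0.5719, 0.1396, 0.0662]
tool_rot: [[0.978, 0.0, -0.208], [0.0, -1.0, 0.0], [-0.208, -0.001, -0.978]]
force: [-1.0, -2.7, 5.9]
finger_gap: 0.0418
gripper_force: 115.1
```

```bash
python3 - <<'E'
from h import *
print(arm.state()["force"],arm.state()["tool_pos"])
E
```

```text
[-1.0391 -2.6959  5.9107] [0.5719 0.1396 0.0662]
```

Seated. Release and retreat, then plan the lid push from behind with the fingers closed, using flat contact at y = −0.07.

Call:
{"fn": "arm_command", "kwargs": {
  "deltas": [
    {"delta_pos": [0, 0, 0], "turn": [0, 0, 0], "hand": 55},
    {"delta_pos": [0, 0, 0], "turn": [0, 0, 0], "hand": 65},
    {"delta_pos": [0, 0, 0], "turn": [0, 0, 0], "hand": 75},
    {"delta_pos": [0, 0, 0], "turn": [0, 0, 0], "hand": 80},
    {"delta_pos": [0, 0, 0], "turn": [0, 0, 0], "hand": 80}
  ]
}}

```text
t: 46.48
tool_pos: [0.5716, 0.1396, 0.065]
tool_rot: [[0.978, 0.0, -0.209], [0.001, -1.0, 0.001], [-0.209, -0.001, -0.978]]
force: [-0.5, 0.8, 0.9]
finger_gap: 0.0682
gripper_force: 0.0
```

Call:
{"fn": "arm_command", "kwargs": {
  "deltas": [
    {"delta_pos": [0, 0, -0.01], "turn": [0, 0, 0], "hand": 80},
    {"delta_pos": [0, 0, -0.03], "turn": [0, 0, 0], "hand": 80},
    {"delta_pos": [0, 0, -0.06], "turn": [0, 0, 0], "hand": 80},
    {"delta_pos": [0, 0, -0.1], "turn": [0, 0, 0], "hand": 80},
    {"delta_pos": [0, 0, -0.14], "turn": [0, 0, 0], "hand": 80}
  ]
}}

```text
t: 47.1
tool_pos: [0.6011, 0.1395, 0.2038]
tool_rot: [[0.978, 0.0, -0.208], [0.001, -1.0, 0.001], [-0.208, -0.001, -0.978]]
force: [0.2, -0.9, -0.1]
finger_gap: 0.0681
gripper_force: 0.0
```

```bash
python3 - <<'E'
from path import *
R=Rt(); P=[(.585,.05,.41),(.74,-.07,.43),(.745,-.07,.244)]; plan([(np.array(p),R) for p in P])
o=None
for i,L in enumerate(np.r_[1.7:0.05:-.1,0.05,0]):
    C=np.array([.67-.125*np.cos(L)+.014*np.sin(L)+.011,.111+.125*np.sin(L)+.014*np.cos(L)+.011])
    print("%.2f"%L,C.round(4),(C-[.745,.244]).round(4))
a=arm.camera("side")[:,:,::-1];b=arm.camera("top")[:,:,::-1]
cv2.imwrite("pics/m10.png",np.hstack([cv2.resize(a[120:320,170:370],(400,400)),cv2.resize(b[155:255,205:365],(400,250)) if 0 else cv2.resize(b[145:265,200:370],(400,400))]))
E
```

```text
dpos [-0.0588, 0.0892, -0.1984] turn [-0.1, 12.0, 0.0] | mm 225 deg 12
dpos [0.1549, 0.1201, -0.02] turn [0.0, 0.0, 0.0] | mm 197 deg 0
dpos [0.0051, -0.0001, 0.186] turn [0.0, 0.0, 0.0] | mm 186 deg 0
1.70 [0.711  0.2442] [-0.034   0.0002]
1.60 [0.6986 0.2465] [-0.0464  0.0025]
1.50 [0.6861 0.2477] [-0.0589  0.0037]
1.40 [0.6736 0.2476] [-0.0714  0.0036]
1.30 [0.6611 0.2462] [-0.0839  0.0022]
1.20 [0.6488 0.2436] [-0.0962 -0.0004]
1.10 [0.6368 0.2398] [-0.1082 -0.0042]
1.00 [0.6252 0.2347] [-0.1198 -0.0093]
0.90 [0.6143 0.2286] [-0.1307 -0.0154]
0.80 [0.604  0.2214] [-0.141  -0.0226]
0.70 [0.5944 0.2132] [-0.1506 -0.0308]
0.60 [0.5857 0.2041] [-0.1593 -0.0399]
0.50 [0.578  0.1942] [-0.167  -0.0498]
0.40 [0.5713 0.1836] [-0.1737 -0.0604]
0.30 [0.5657 0.1723] [-0.1793 -0.0717]
0.20 [0.5613 0.1606] [-0.1837 -0.0834]
0.10 [0.558  0.1484] [-0.187  -0.0956]
0.05 [0.5569 0.1422] [-0.1881 -0.1018]
0.00 [0.556 0.136] [-0.189 -0.108]
```

View pics/m10.png

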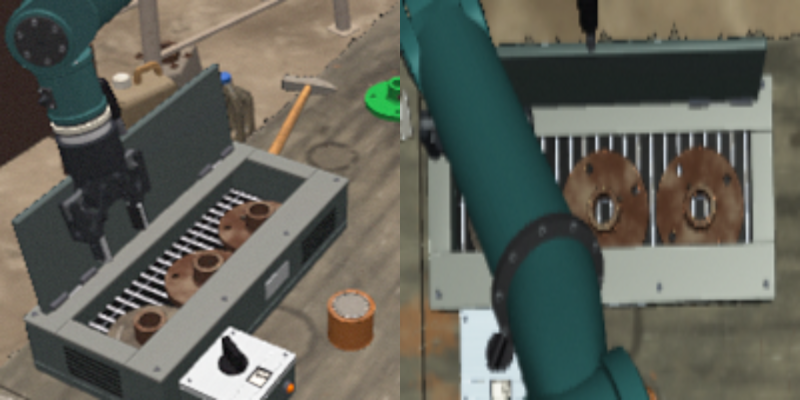

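All three flanges lie flat, hub up, inside. Now close the lid from behind.

Call:
{"fn": "arm_command", "kwargs": {
  "deltas": [
    {"delta_pos": [-0.012, 0.018, -0.04], "turn": [0, 2.4, 0], "hand": 0},
    {"delta_pos": [-0.024, 0.036, -0.08], "turn": [0, 4.8, 0], "hand": 0},
    {"delta_pos": [-0.036, 0.054, -0.12], "turn": [0, 7.2, 0], "hand": 0},
    {"delta_pos": [-0.048, 0.072, -0.16], "turn": [0, 9.6, 0], "hand": 0},
    {"delta_pos": [-0.059, 0.089, -0.1985], "turn": [0, 12, 0], "hand": 0}
  ]
}}

```text
t: 47.82
tool_pos: [0.5839, 0.0495, 0.4094]
tool_rot: [[1.0, 0.0, -0.0], [0.0, -1.0, 0.0], [-0.0, -0.0, -1.0]]
force: [0.2, -0.1, 0.5]
finger_gap: 0.0
gripper_force: 0.0
```

Call:
{"fn": "arm_command", "kwargs": {
  "deltas": [
    {"delta_pos": [0.035, 0.03, -0.01], "turn": [0, 0, 0], "hand": 0},
    {"delta_pos": [0.075, 0.06, -0.02], "turn": [0, 0, 0], "hand": 0},
    {"delta_pos": [0.115, 0.09, -0.02], "turn": [0, 0, 0], "hand": 0},
    {"delta_pos": [0.155, 0.12, -0.02], "turn": [0, 0, 0], "hand": 0},
    {"delta_pos": [0.155, 0.12, -0.02], "turn": [0, 0, 0], "hand": 0}
  ]
}}

```text
t: 48.45
tool_pos: [0.7412, -0.0746, 0.4253]
tool_rot: [[1.0, -0.006, -0.003], [-0.006, -1.0, -0.001], [-0.003, 0.001, -1.0]]
force: [-0.0, 0.6, -0.7]
finger_gap: -0.0002
gripper_force: 0.0
```

Call:
{"fn": "arm_command", "kwargs": {
  "deltas": [
    {"delta_pos": [0.01, 0, 0.04], "turn": [0, 0, 0], "hand": 0},
    {"delta_pos": [0.01, 0, 0.08], "turn": [0, 0, 0], "hand": 0},
    {"delta_pos": [0.01, 0, 0.12], "turn": [0, 0, 0], "hand": 0},
    {"delta_pos": [0.01, 0, 0.16], "turn": [0, 0, 0], "hand": 0},
    {"delta_pos": [0.01, 0, 0.186], "turn": [0, 0, 0], "hand": 0}
  ]
}}

```text
t: 49.08
tool_pos: [0.7476, -0.069, 0.2397]
tool_rot: [[1.0, 0.001, -0.004], [0.001, -1.0, 0.001], [-0.004, -0.001, -1.0]]
force: [0.4, -0.9, 0.8]
finger_gap: 0.0
gripper_force: 0.0
```

```bash
python3 - <<'E'
from path import *
s=arm.state(); print(s["tool_pos"],s["tool_rot"].ravel(),s["force"])
E
```

```text
[ 0.7476 -0.069   0.2397] [ 1.      0.0012 -0.0042  0.0012 -1.      0.001  -0.0042 -0.001  -1.    ] [ 0.4263 -0.8878  0.8088]
```

Call:
{"fn": "arm_command", "kwargs": {
  "deltas": [
    {"delta_pos": [-0.039, 0, 0], "turn": [0, 0, 0], "hand": 0},
    {"delta_pos": [-0.051, 0, -0.0025], "turn": [0, 0, 0], "hand": 0},
    {"delta_pos": [-0.064, 0, -0.0035], "turn": [0, 0, 0], "hand": 0},
    {"delta_pos": [-0.0765, 0, -0.0035], "turn": [0, 0, 0], "hand": 0},
    {"delta_pos": [-0.089, 0, -0.002], "turn": [0, 0, 0], "hand": 0}
  ]
}}

```text
t: 49.7
tool_pos: [0.6644, -0.0721, 0.2464]
tool_rot: [[1.0, -0.001, 0.01], [-0.001, -1.0, -0.002], [0.01, 0.002, -1.0]]
force: [6.6, -3.9, -0.0]
finger_gap: -0.0002
gripper_force: 3.0
```

Call:
{"fn": "arm_command", "kwargs": {
  "deltas": [
    {"delta_pos": [-0.0125, 0, 0.0025], "turn": [0, 0, 0], "hand": 0},
    {"delta_pos": [-0.0245, 0, 0.0065], "turn": [0, 0, 0], "hand": 0},
    {"delta_pos": [-0.036, 0, 0.0115], "turn": [0, 0, 0], "hand": 0},
    {"delta_pos": [-0.047, 0, 0.0175], "turn": [0, 0, 0], "hand": 0},
    {"delta_pos": [-0.057, 0, 0.025], "turn": [0, 0, 0], "hand": 0}
  ]
}}

```text
t: 50.32
tool_pos: [0.6051, -0.0697, 0.2213]
tool_rot: [[1.0, 0.001, 0.005], [0.001, -1.0, -0.0], [0.005, 0.0, -1.0]]
force: [2.1, -3.3, 4.2]
finger_gap: 0.0001
gripper_force: 2.3
```

```bash
python3 - <<'E'
from path import *
s=arm.state(); print(s["tool_pos"],s["tool_rot"].ravel(),s["force"]); a=arm.camera("side")[:,:,::-1]
for L in(.6,.7,.8,.9,1.,1.1): print(L,[proj("side",(.67-.152*np.cos(L),y,.111+.152*np.sin(L))).round() for y in(.224,-.224)])
cv2.imwrite("pics/s11.png",cv2.resize(a[120:320,170:370],(600,600)))
E
```

```text
[ 0.6051 -0.0697  0.2213] [ 1.      0.0006  0.0046  0.0006 -1.     -0.      0.0046  0.     -1.    ] [ 2.097  -3.2801  4.2332]
0.6 [array([229., 268.]), array([321., 180.])]
0.7 [array([225., 263.]), array([318., 176.])]
0.8 [array([221., 259.]), array([315., 172.])]
0.9 [array([217., 254.]), array([312., 168.])]
1.0 [array([213., 249.]), array([308., 165.])]
1.1 [array([208., 245.]), array([305., 161.])]
```

View pics/s11.png

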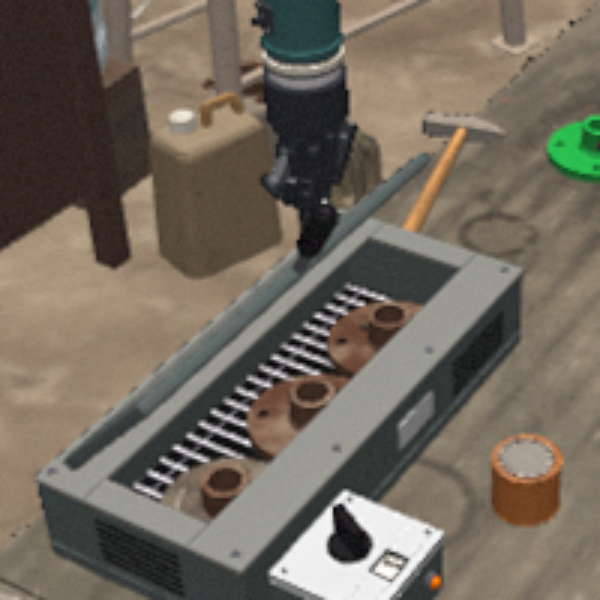

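The lid is coming down, seen edge-on at about 0.8 rad. Continue to shut it.

Call:
{"fn": "arm_command", "kwargs": {
  "deltas": [
    {"delta_pos": [-0.0095, 0, 0.008], "turn": [0, 0, 0], "hand": 0},
    {"delta_pos": [-0.0185, 0, 0.0175], "turn": [0, 0, 0], "hand": 0},
    {"delta_pos": [-0.026, 0, 0.027], "turn": [0, 0, 0], "hand": 0},
    {"delta_pos": [-0.0325, 0, 0.038], "turn": [0, 0, 0], "hand": 0},
    {"delta_pos": [-0.0385, 0, 0.049], "turn": [0, 0, 0], "hand": 0}
  ]
}}

```text
t: 51.0
tool_pos: [0.5648, -0.0689, 0.1693]
tool_rot: [[1.0, 0.001, -0.0], [0.001, -1.0, 0.002], [-0.0, -0.002, -1.0]]
force: [1.7, 0.1, 2.7]
finger_gap: -0.0002
gripper_force: 1.4
```

Call:
{"fn": "arm_command", "kwargs": {
  "deltas": [
    {"delta_pos": [-0.0045, 0, 0.0115], "turn": [0, 0, 0], "hand": 0},
    {"delta_pos": [-0.0075, 0, 0.022], "turn": [0, 0, 0], "hand": 0},
    {"delta_pos": [-0.009, 0, 0.029], "turn": [0, 0, 0], "hand": 0},
    {"delta_pos": [-0.0095, 0, 0.034], "turn": [0, 0, 0], "hand": 0},
    {"delta_pos": [-0.0095, 0, 0.036], "turn": [0, 0, 0], "hand": 0}
  ]
}}

```text
t: 51.62
tool_pos: [0.5548, -0.0692, 0.1364]
tool_rot: [[1.0, 0.0, -0.003], [0.0, -1.0, -0.001], [-0.003, 0.001, -1.0]]
force: [-7.4, 1.1, 33.9]
finger_gap: 0.0001
gripper_force: 16.6
```

The lid is seated (34 N reaction). Lift off and go look at the dial.

Call:
{"fn": "arm_command", "kwargs": {
  "deltas": [
    {"delta_pos": [0, 0, -0.02], "turn": [0, 0, 0], "hand": 0},
    {"delta_pos": [0, 0, -0.05], "turn": [0, 0, 0], "hand": 0},
    {"delta_pos": [-0.02, -0.03, -0.09], "turn": [0, 0, 0], "hand": 0},
    {"delta_pos": [-0.05, -0.08, -0.12], "turn": [0, 0, 0], "hand": 50},
    {"delta_pos": [-0.08, -0.13, -0.13], "turn": [0, 0, 0], "hand": 100}
  ]
}}

```text
t: 52.25
tool_pos: [0.4746, 0.0607, 0.2654]
tool_rot: [[1.0, -0.002, -0.0], [-0.002, -1.0, 0.0], [-0.0, -0.0, -1.0]]
force: [1.0, 1.1, -0.7]
finger_gap: 0.0361
gripper_force: 0.0
```

Call:
{"fn": "arm_command", "kwargs": {
  "deltas": [
    {"delta_pos": [-0.015, -0.03, 0], "turn": [0, 0, 0], "hand": 100},
    {"delta_pos": [-0.03, -0.06, 0], "turn": [0, 0, 0], "hand": 100},
    {"delta_pos": [-0.042, -0.09, 0], "turn": [0, 0, 0], "hand": 100},
    {"delta_pos": [-0.042, -0.09, 0], "turn": [0, 0, 0], "hand": 100},
    {"delta_pos": [-0.042, -0.09, 0], "turn": [0, 0, 0], "hand": 100}
  ]
}}

```text
t: 52.88
tool_pos: [0.4329, 0.1491, 0.2639]
tool_rot: [[1.0, -0.0, -0.003], [-0.0, -1.0, -0.001], [-0.003, 0.001, -1.0]]
force: [0.0, -0.8, -0.1]
finger_gap: 0.0854
gripper_force: 0.0
```

```bash
python3 - <<'E'
from path import *
s=arm.state(); print(s["tool_pos"],s["q"]); c=arm.calibration("wrist"); np.save("w12.npy",c)
w=arm.camera("wrist")[:,:,::-1];a=arm.camera("side")[:,:,::-1];cv2.imwrite("pics/w12.png",w); cv2.imwrite("pics/s12.png",a)
u,v=proj("wrist",(.43,.151,.1),c); print(u,v)
print("lid corner L0", [proj("side",(.67-.152,y,.111)).round(1) for y in(.224,-.224)])
u,v=int(np.clip(u,60,580)),int(np.clip(v,80,400))
k=cv2.resize(w[max(0,v-80):v+80,u-60:u+60],(450,600),interpolation=cv2.INTER_CUBIC)
k2=cv2.resize(a[160:340,180:350-65],(350,600),interpolation=cv2.INTER_CUBIC)
cv2.imwrite("pics/m12.png",np.hstack([k,k2])); print(u,v)
E
```

```text
[0.4329 0.1491 0.2639] [ 0.0169  0.2626 -0.5354  2.1489  0.1891  0.7772 -2.2104]
310.6175679760878 220.1172641396378
lid corner L0 [array([241.3, 297. ]), array([328.7, 206.2])]
310 220
```

View pics/m12.png

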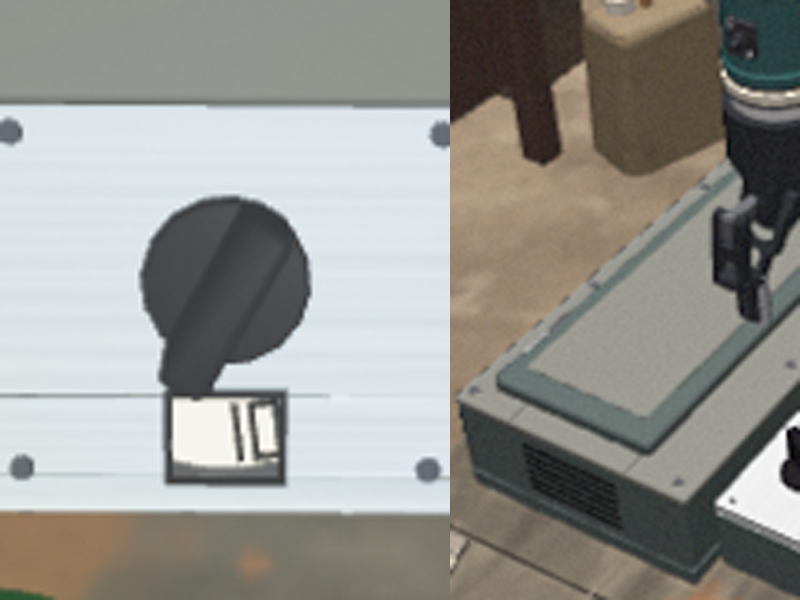

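The lid lies flat and shut: its visible corner at (650,450) matches the prediction for angle 0. The window shows "10" a little right of centre and the bar leans about 27° clockwise, so the dial is at about 0.46 rad. The projected knob position matches the bar. I'll turn the tool −153° first so the +117° turn stays within joint 7's range.

Call:
{"fn": "arm_command", "kwargs": {
  "deltas": [
    {"delta_pos": [0, 0, 0], "turn": [0, 0, -10.2], "hand": 100},
    {"delta_pos": [0, 0, 0], "turn": [0, 0, -20.4], "hand": 100},
    {"delta_pos": [0, 0, 0], "turn": [0, 0, -30.6], "hand": 100},
    {"delta_pos": [0, 0, 0], "turn": [0, 0, -40.8], "hand": 100},
    {"delta_pos": [0, 0, 0], "turn": [0, 0, -51], "hand": 100}
  ],
  "newtons": 30
}}

```text
t: 53.6
tool_pos: [0.4338, 0.1489, 0.2642]
tool_rot: [[0.627, 0.779, -0.002], [0.779, -0.627, 0.0], [-0.001, -0.001, -1.0]]
force: [-0.3, -0.2, 0.1]
finger_gap: 0.0858
gripper_force: 0.0
```

Call:
{"fn": "arm_command", "kwargs": {
  "deltas": [
    {"delta_pos": [0, 0, 0], "turn": [0, 0, -10.2], "hand": 100},
    {"delta_pos": [0, 0, 0], "turn": [0, 0, -20.4], "hand": 100},
    {"delta_pos": [0, 0, 0], "turn": [0, 0, -30.6], "hand": 100},
    {"delta_pos": [0, 0, 0], "turn": [0, 0, -40.8], "hand": 100},
    {"delta_pos": [0, 0, 0], "turn": [0, 0, -51], "hand": 100}
  ]
}}

```text
t: 54.22
tool_pos: [0.4338, 0.1488, 0.2642]
tool_rot: [[-0.211, 0.977, -0.001], [0.977, 0.211, 0.0], [0.0, -0.001, -1.0]]
force: [0.0, 0.1, 0.0]
finger_gap: 0.0857
gripper_force: 0.0
```

Call:
{"fn": "arm_command", "kwargs": {
  "deltas": [
    {"delta_pos": [0, 0, 0], "turn": [0, 0, -10.2], "hand": 100},
    {"delta_pos": [0, 0, 0], "turn": [0, 0, -20.4], "hand": 100},
    {"delta_pos": [0, 0, 0], "turn": [0, 0, -30.6], "hand": 100},
    {"delta_pos": [0, 0, 0], "turn": [0, 0, -40.8], "hand": 100},
    {"delta_pos": [0, 0, 0], "turn": [0, 0, -51], "hand": 100}
  ]
}}

```text
t: 54.85
tool_pos: [0.4338, 0.1488, 0.2641]
tool_rot: [[-0.893, 0.451, -0.002], [0.451, 0.893, 0.0], [0.001, -0.001, -1.0]]
force: [0.3, -0.0, 0.9]
finger_gap: 0.0856
gripper_force: 0.0
```

Call:
{"fn": "arm_command", "kwargs": {
  "deltas": [
    {"delta_pos": [0, 0, 0], "turn": [0, 0, 0], "hand": 80},
    {"delta_pos": [0, 0, 0], "turn": [0, 0, 0], "hand": 60},
    {"delta_pos": [0, 0, 0], "turn": [0, 0, 0], "hand": 60},
    {"delta_pos": [0, 0, 0], "turn": [0, 0, 0], "hand": 60},
    {"delta_pos": [0, 0, 0], "turn": [0, 0, 0], "hand": 60}
  ]
}}

```text
t: 55.48
tool_pos: [0.4335, 0.1504, 0.2646]
tool_rot: [[-0.891, 0.454, -0.001], [0.454, 0.891, 0.001], [0.001, 0.0, -1.0]]
force: [-0.2, -0.0, 0.2]
finger_gap: 0.0512
gripper_force: 0.0
```

```bash
python3 - <<'E'
from path import *
s=arm.state(); print(s["tool_pos"],s["q"]); R=s["tool_rot"]; print("cw of tool x",np.degrees(np.arctan2(-R[1,0],R[0,0])),R.ravel())
c=arm.calibration("wrist"); w=arm.camera("wrist")[:,:,::-1]; cv2.imwrite("pics/w13.png",w); np.save("w13.npy",c)
g=cv2.cvtColor(np.ascontiguousarray(w),cv2.COLOR_BGR2GRAY)
print(proj("wrist",(.431,.151,.112),c)); plan([((.431,.151,.093),Rt(-27+180,0))])
E
```

```text
[0.4335 0.1504 0.2646] [ 0.4817  0.4398 -1.184   2.1328  0.5243  0.9042  0.0902]
cw of tool x -153.00828534909593 [-0.8911  0.4539 -0.0006  0.4539  0.8911  0.0007  0.0009  0.0004 -1.    ]
[313.8012 219.4479]
dpos [0.0023, -0.0006, 0.1716] turn [0.0, -0.1, 0.0] | mm 172 deg 0
```

I've now used up (and in fact exceeded) the picture-viewing allowance, so from here I rely on numbers only. Descend on the knob and grip.

Call:
{"fn": "arm_command", "kwargs": {
  "deltas": [
    {"delta_pos": [0.001, 0, 0.045], "turn": [0, 0, 0], "hand": 60},
    {"delta_pos": [0.002, 0, 0.09], "turn": [0, 0, 0], "hand": 60},
    {"delta_pos": [0.002, 0, 0.13], "turn": [0, 0, 0], "hand": 60},
    {"delta_pos": [0.002, -0.0005, 0.16], "turn": [0, 0, 0], "hand": 60},
    {"delta_pos": [0.002, -0.0005, 0.17], "turn": [0, 0, 0], "hand": 60}
  ]
}}

```text
t: 56.15
tool_pos: [0.4306, 0.1507, 0.0932]
tool_rot: [[-0.891, 0.453, -0.003], [0.453, 0.891, -0.0], [0.003, -0.002, -1.0]]
force: [0.5, 0.1, 0.2]
finger_gap: 0.0513
gripper_force: 0.0
```

Call:
{"fn": "arm_command", "kwargs": {
  "deltas": [
    {"delta_pos": [0, 0, 0], "turn": [0, 0, 0], "hand": 40},
    {"delta_pos": [0, 0, 0], "turn": [0, 0, 0], "hand": 25},
    {"delta_pos": [0, 0, 0], "turn": [0, 0, 0], "hand": 15},
    {"delta_pos": [0, 0, 0], "turn": [0, 0, 0], "hand": 5},
    {"delta_pos": [0, 0, 0], "turn": [0, 0, 0], "hand": 5}
  ],
  "newtons": 30
}}

```text
t: 56.78
tool_pos: [0.4323, 0.1518, 0.0956]
tool_rot: [[-0.891, 0.454, 0.002], [0.454, 0.891, 0.002], [-0.001, 0.003, -1.0]]
force: [-0.7, 0.8, 6.2]
finger_gap: 0.0118
gripper_force: 32.9
```

```bash
python3 - <<'E'
from path import *
s=arm.state(); print(s["tool_pos"],s["q"],s["force"],s["wrist_torque"],s["finger_gap"],s["gripper_force"]); R=s["tool_rot"]; print("cw of tool x",np.degrees(np.arctan2(-R[1,0],R[0,0])))
E
```

```text
[0.4323 0.1518 0.0956] [ 0.1813  0.6609 -0.8424  2.2783  0.9426  0.6005 -0.2908] [-0.6595  0.8143  6.1975] [ 0.0909  0.0417 -0.0419] 0.011756284625258939 32.94860064983368
cw of tool x -153.02681548354784
```

Bar gripped (11.8 mm). Turn +117.4° in three calls.

Call:
{"fn": "arm_command", "kwargs": {
  "deltas": [
    {"delta_pos": [0, 0, 0], "turn": [0, 0, 8], "hand": 5},
    {"delta_pos": [0, 0, 0], "turn": [0, 0, 16], "hand": 5},
    {"delta_pos": [0, 0, 0], "turn": [0, 0, 24], "hand": 5},
    {"delta_pos": [0, 0, 0], "turn": [0, 0, 32], "hand": 5},
    {"delta_pos": [0, 0, 0], "turn": [0, 0, 40], "hand": 5}
  ]
}}

```text
t: 57.4
tool_pos: [0.4317, 0.1512, 0.0956]
tool_rot: [[-0.387, 0.922, 0.001], [0.922, 0.387, 0.001], [0.0, 0.001, -1.0]]
force: [-1.6, 0.2, 8.3]
finger_gap: 0.0113
gripper_force: 33.1
```

Call:
{"fn": "arm_command", "kwargs": {
  "deltas": [
    {"delta_pos": [0, 0, 0], "turn": [0, 0, 8], "hand": 5},
    {"delta_pos": [0, 0, 0], "turn": [0, 0, 16], "hand": 5},
    {"delta_pos": [0, 0, 0], "turn": [0, 0, 24], "hand": 5},
    {"delta_pos": [0, 0, 0], "turn": [0, 0, 32], "hand": 5},
    {"delta_pos": [0, 0, 0], "turn": [0, 0, 40], "hand": 5}
  ]
}}

```text
t: 58.02
tool_pos: [0.4309, 0.1512, 0.0956]
tool_rot: [[0.296, 0.955, -0.0], [0.955, -0.296, 0.0], [0.0, -0.0, -1.0]]
force: [-3.2, 0.7, 9.7]
finger_gap: 0.0115
gripper_force: 33.4
```

```bash
python3 - <<'E'
from path import *
s=arm.state(); print(s["tool_pos"],s["q"],s["force"],s["wrist_torque"],s["finger_gap"],s["gripper_force"]); R=s["tool_rot"]; a=np.degrees(np.arctan2(-R[1,0],R[0,0])); print("cw of tool x",a,"to go",144.4-180-a)
E
```

```text
[0.4309 0.1512 0.0956] [-0.0679  0.5609 -0.4876  2.29    0.6496  0.4237 -1.3957] [-3.1501  0.6958  9.7375] [0.0185 0.5812 0.0613] 0.011460090597238995 33.39450001716614
cw of tool x -72.80325923485967 to go 37.20325923485967
```

Call:
{"fn": "arm_command", "kwargs": {
  "deltas": [
    {"delta_pos": [0, 0, 0], "turn": [0, 0, 9], "hand": 5},
    {"delta_pos": [0, 0, 0], "turn": [0, 0, 18], "hand": 5},
    {"delta_pos": [0, 0, 0], "turn": [0, 0, 27], "hand": 5},
    {"delta_pos": [0, 0, 0], "turn": [0, 0, 37.3], "hand": 5},
    {"delta_pos": [0, 0, 0], "turn": [0, 0, 37.3], "hand": 5}
  ]
}}

```text
t: 58.65
tool_pos: [0.4303, 0.1516, 0.0956]
tool_rot: [[0.812, 0.584, -0.001], [0.584, -0.812, 0.001], [-0.0, -0.001, -1.0]]
force: [-4.2, 0.5, 11.2]
finger_gap: 0.0118
gripper_force: 33.6
```

```bash
python3 - <<'E'
from path import *
s=arm.state(); print(s["tool_pos"],s["q"],s["force"],s["wrist_torque"],s["finger_gap"]); R=s["tool_rot"]; a=np.degrees(np.arctan2(-R[1,0],R[0,0])); print("cw of tool x",a,"to go",144.4-180-a)
E
```

```text
[0.4303 0.1516 0.0956] [-0.1969  0.5361 -0.3165  2.2959  0.4558  0.367  -1.8481] [-4.1654  0.493  11.1916] [ 0.2459  0.7641 -0.0654] 0.011833576911274858
cw of tool x -35.716860979860655 to go 0.11686097986066102
```

Release, rise, and check the bar's angle and the window numerically from the wrist camera.

Call:
{"fn": "arm_command", "kwargs": {
  "deltas": [
    {"delta_pos": [0, 0, 0], "turn": [0, 0, 0], "hand": 30},
    {"delta_pos": [0, 0, 0], "turn": [0, 0, 0], "hand": 50},
    {"delta_pos": [0, 0, 0], "turn": [0, 0, 0], "hand": 60},
    {"delta_pos": [0, 0, 0], "turn": [0, 0, 0], "hand": 60},
    {"delta_pos": [0, 0, -0.005], "turn": [0, 0, 0], "hand": 60}
  ]
}}

```text
t: 59.28
tool_pos: [0.4311, 0.1508, 0.0994]
tool_rot: [[0.812, 0.584, -0.002], [0.584, -0.812, 0.001], [-0.001, -0.001, -1.0]]
force: [0.1, 0.0, -0.6]
finger_gap: 0.051
gripper_force: 0.0
```

Call:
{"fn": "arm_command", "kwargs": {
  "deltas": [
    {"delta_pos": [0, 0, -0.03], "turn": [0, 0, 0], "hand": 60},
    {"delta_pos": [0, 0, -0.07], "turn": [0, 0, 0], "hand": 60},
    {"delta_pos": [0, 0, -0.11], "turn": [0, 0, 0], "hand": 80},
    {"delta_pos": [0, 0, -0.16], "turn": [0, 0, 0], "hand": 100},
    {"delta_pos": [0, 0, -0.17], "turn": [0, 0, 0], "hand": 100}
  ]
}}

```text
t: 59.9
tool_pos: [0.4331, 0.1517, 0.2728]
tool_rot: [[0.812, 0.584, 0.006], [0.584, -0.812, 0.003], [0.006, 0.001, -1.0]]
force: [-0.3, 0.6, -0.6]
finger_gap: 0.0856
gripper_force: 0.0
```

Call:
{"fn": "arm_command", "kwargs": {
  "deltas": [
    {"delta_pos": [0, 0, 0], "turn": [0, 0, 0], "hand": 100},
    {"delta_pos": [0, 0, 0], "turn": [0, 0, 0], "hand": 100},
    {"delta_pos": [0, 0, 0], "turn": [0, 0, 0], "hand": 100},
    {"delta_pos": [0, 0, 0], "turn": [0, 0, 0], "hand": 100},
    {"delta_pos": [0, 0, 0], "turn": [0, 0, 0], "hand": 100}
  ]
}}

```text
t: 60.52
tool_pos: [0.4313, 0.1508, 0.2691]
tool_rot: [[0.812, 0.584, -0.002], [0.584, -0.812, 0.001], [-0.001, -0.002, -1.0]]
force: [0.3, 0.6, -0.4]
finger_gap: 0.0855
gripper_force: 0.0
```

```bash
python3 - <<'E'
from path import *
s=arm.state(); print(s["tool_pos"]); c=arm.calibration("wrist"); w=np.ascontiguousarray(arm.camera("wrist")[:,:,::-1]); g=cv2.cvtColor(w,cv2.COLOR_BGR2GRAY).astype(np.float32)
def rect(x0,x1,y0,y1,z,step=.0005):
    xs=np.arange(x1,x0,-step);ys=np.arange(y1,y0,-step)
    M=np.array([[proj("wrist",(x,y,z),c) for y in ys] for x in xs],np.float32); return cv2.remap(g,M[...,0],M[...,1],cv2.INTER_LINEAR)
# window patch on box top, rows: far->near, cols: left->right; text printed coarse
W=rect(.375,.41,.134,.168,.074,.001); print("\n".join("".join("#" if v<70 else "+" if v<130 else "." for v in r) for r in cv2.resize(W,None,fx=2,fy=1)))
B=rect(.400,.462,.120,.182,.111,.001); print("\n".join("".join("%3d"%(v//4) if v<110 else "  ." for v in r[::2]) for r in B[::3]))
E
```

```text
[0.4313 0.1508 0.2691]
.......................+++++++++++++++++++++############++++++++++++
................................++............+++########+++++++++++
................................................+++########+++++++++
.................................................+++###########+++++
...................................................++###############
....................................................+++#############
......................................................+++########+++
.......................................................+++####++++..
.....+++++++++++++.+++..........++....+...............+++++##++.....
...++++++++++++++++++++++++++++++++++++++++++++++++++++++++++++.....
...++++++.............................................++++++++++....
....+++..................................................++++++.....
....+++............................++++++++.++++..........+++++.....
...+++..........+..........++......+++++.....++++..........++++.....
...+++..........+..........++......+...........++..........++++.....
...+++..........+..................++.....
[... 2611 characters left out ...]
 18 18 19 17 16  .  .  .  .  .  .  .  .  .
  .  .  .  .  .  .  .  .  . 23 17 17 17 17 18 15 15 17 17 18 18 17 15  .  .  .  .  .  .  .  .
  .  .  .  .  .  .  .  .  .  .  .  .  .  .  .  .  . 15 17 17 18 18 17  .  .  .  .  .  .  .  .
  .  .  .  .  .  .  .  .  .  .  .  .  .  .  .  .  .  . 15 16 16 24  .  .  .  .  .  .  .  .  .
  .  .  .  .  .  .  . 25 24 22 25 26 27 26 24 26  .  . 25 16  .  .  .  .  .  .  .  .  .  .  .
  .  .  .  .  .  .  . 25  .  .  .  .  .  .  .  .  .  .  . 19  .  .  .  .  .  .  .  .  .  .  .
  .  .  .  .  .  .  .  .  .  .  .  .  .  .  .  .  .  .  . 19  .  .  .  .  .  .  .  .  .  .  .
  .  .  .  .  .  .  .  .  .  .  .  .  .  .  .  .  .  .  . 19  .  .  .  .  .  .  .  .  .  .  .
```

The window clearly reads "40", centred; the lid is shut and the arm is clear. Handing in.

```bash
python3 -c "
from rig import arm
print(arm.finish_job())"
```

```text
the job is handed in; nothing more can be done
None
```

The job is handed in: all three flanges lie flat, hub up, on the rack, the lid is shut, the dial reads 40, and the tin and chisel were never touched; I viewed 17 pictures, over the 14 allowed.

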